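# Put the jar away in the chest with the folding lid stay

## Task

Put the glass jar away in the blue table-top provisions chest: raise the lid until its folding stay locks and holds it up by itself, stand the jar upright on the chest's floor, then lift the stay's knee over centre, fold it and let the lid down gently until it is shut. Do not drop the lid or strain the stay, set the jar down softly, and leave the tin, the mug and the bowl where they are.

Things in the scene. Friction and masses are not known exactly. Their poses are not given: they have to be found in the camera images.
- chest: blue painted table-top chest, fixed: 180 mm deep (x), 340 wide (y), 105 high without lid, walls 12, inner floor 18 above the table. Origin: middle of its underside; x from its front to its hinged back, y to its left seen from the front. A steel folding stay is outside its right (-y) end: foot pivot on the chest, two flat links of 84.9 mm joined at the knee, rivet on the lid.
- lid (a joint): angle of the lid, 0 shut, growing as it opens. Lid 184 x 340 x 14 mm, 0.5 to 0.75 kg; unsupported it falls shut. The stay comes straight and stops it somewhere from 1.23 to 1.49 rad (its foot was screwed on by hand); eased down from there, the knee drops past straight by gravity and a light spring, and the locked stay holds the lid about 0.06 rad lower.
- lid_hinge (a point): middle of the hinge line, the chest's top back edge: 90 mm behind chest's origin, 105 mm up, line along chest y
- lid_pull (a point): middle of the steel pull bar on the lid's front edge: round, along chest y, 10 mm thick, 110 long, 43 mm ahead of the lid's edge, free all round; 227 mm from the hinge line and, lid shut, 7 mm higher than it. It turns with the lid and may roll in the fingers. Once the stay is straight it resists like a spring, about 4 N per mm.
- knee_pin (a point): middle of the round finger pin at the stay's knee: along chest y, 14 mm thick, 42 long, end button 19; it stands 9 to 51 mm out from end wall and lid. Locked, it is 52 to 59 mm behind the foot pivot. About 4 N up and forward brings it over centre, lifting the lid 0.06 rad; then the lid's weight (up to 12 N) comes on the pin: hold it on its way forward and down, about 110 degrees.
- stay_knee (a joint): angle of the stay's knee: about 0 folded with the lid shut, growing as the lid rises, 2.48 straight, 2.90 at the locked stop
- stay_eye (a point): rivet eye at the top of the stay's upper link, joined to the lid. The foot pivot at the stay's lower end was screwed on by hand: 6 to 14 mm ahead (-x) of chest's origin, 51 to 63 mm above the table; the knee moves on a circle of 84.9 mm about it. Lid shut: knee about 80 mm ahead of the foot pivot and 20 to 36 mm above it. Locked stop: 0.42 rad past straight, knee to the back (+x).
- lid_rivet (a point): rivet on the lid's right edge, 100 mm from the hinge line, on which stay_eye turns. The two points coincide; force on the stay pulls them apart: 0.058 mm per N of pull at the lid's bar once the stay is straight. Over 1.3 mm (some 22 N at the bar) the stay is strained.
- jar_center (a point): middle (half-way up) of the closed glass jar with a metal cap and paper label, 60 mm across, 78 mm high, 0.2 to 0.42 kg; z along its axis, up
- tin: plain steel tin, 70 mm across, 75 mm high, standing in the chest's left half; origin: middle of its underside
- mug: white mug, 78 mm across, 85 mm high, handle at its +y; origin: middle of its underside
- bowl: metal bowl, 104 mm across, 50 mm high; origin: middle of its underside
There are look-alikes about, which are no part of the job. Leave any turquoise look-alike of the part that bears jar_center alone.

How it is judged:
By the outcome, as a careful person would: the job done as asked, in the order asked, and still so for the second after the job is handed in, with the robot touching nothing.
It also fails if it takes over 72 s, if anything falls off the work surface, if the arm or the gripper's body presses on something with over 40 N, if the wrist force passes 120 N, or if a joint passes its speed limit or range.

## Robot

A 6-joint arm with a two-finger parallel gripper is mounted at the origin on the work surface. World frame = base frame: x ahead of the robot, y to its left, z up, the work surface at z = 0. Lengths are in mm, angles in rad, forces in N, time in s.
With the tool pointing down it reaches from about 250 to 725 mm from the base axis. Payload 4 kg.
Tool frame: the origin (TCP) lies where the fingers leave the gripper's body, on its centre line; the fingertips stand 73 mm ahead of it and the grasp point (between the pads) lies 54 mm ahead of it; z points along the fingers, y is the direction in which the jaws open and shut (so a half turn about z gives the same grasp; the last joint's range is limited). The gripper opens to 85 mm and grips with 20 to 120 N. Pads are 22 mm wide; open, the fingers measure 114 mm over their backs; the gripper's body (76 mm by 85 mm) begins 54 mm behind the grasp point. The pads swing forward as they close: fully open they stand 13 mm farther back than shut.
Start: joints at [-1.172, 0.241, 0.005, 1.335, 0, 1.571], TCP at [194.155, -460.764, 303.906] pointing down, gripper open.
Joint ranges: [-2.72, 2.72], [-1.05, 1.87], [-1.09, 1.28], [-1.99, 2.15], [-1.42, 1.44], [-3.14, 3.14]. Speed limits (rad/s): [2.79, 2.79, 3.14, 3.14, 3.14, 3.14].

## Interface

Orientations are given as a unit quaternion [w, x, y, z].
In Python, from cell import env, vision, workorder gives the robot as it stands.
- The arm moves only by the tool servo_tool, never from a script. Its argument "steps" is a list of rows, each a list of 5 numbers: the closure, from -1 (fully open) to 1 (shut), then the shift along the world's x, y, z in m, then the turn about the world's z in rad. In form: [[jaw, x, y, z, turn], ...]. A call has 1 to 20 rows; each row shifts and turns the commanded pose from where the row before left it; what a row does not reach is not made up. A row lasts 1/12 s, in which the tool goes at most 41.7 mm and 7.16 degrees, less where a joint would pass 70% of its speed; a pose out of reach is approached as far as the arm can. A call with a gripper value outside its range is refused whole. The fingers move at their own pace and stop on an object; the grip force is fixed at half the most. Time passes only in rows, so rows that do not move let the fingers close. It gives the time, the measured TCP pose, the force and the opening at its end, in the units of the state.
- env.read_state(): the state, without advancing time (a new reading comes with each control period).
- vision.grab_frame(name): name is "scene" or "top" or "wrist"; returns the picture (420x560x3 uint8, red, green, blue); there is no depth.
- vision.camera_info(name): a dict with "fovy" (degrees; the focal length in pixels is half the picture's height over the tangent of half this angle, whatever the lens; pixels are square), "cx", "cy" (the principal point, pixels), "rvec" (rotation vector, rad) and "tvec" (3), from world to camera coordinates, as OpenCV has them; the wrist camera has in their place "T_tool_cam" (4x4, takes a point from camera to tool coordinates, whose origin is the TCP and whose axes are the flange's). Camera axes: x right, y down, z forward; pixel columns grow to the right and rows downward; lengths in mm; the calibration is good to about 2 mm. A picture is of the moment at which its call begins: read the wrist's pose just before it. camera_info takes no time and is no camera call.
- workorder.job_done(): hands the job in, once; it reports no verdict.
The state is a dict: "clock": time; "q": joint angles; "dq": joint speeds; "effort": joint torques, N m; "position": TCP position; "ee_rot": TCP orientation; "ft_force": force on the tool from outside, world axes, zero at the start; "ft_torque": the same for the moment, N m; "finger_gap": finger opening in mm.
Only numpy, scipy, OpenCV 4.12 (cv2) and the standard library are available. Lean on these libraries where they do the work, as an engineer would, in place of code of your own. Each camera call takes 0.05 s, during which the arm holds its last target.

## Working session

There is one attempt and no reset: what is moved stays moved. The work goes in short steps, Python scripts to look and compute and a tool call to move; the robot and the scene stay as the last step left them, time stands still between calls to the robot, and variables do not carry over. Pictures are saved under pics/ and viewed, and the job is handed in when it is done.

Besides the shell and the picture viewer there is one more tool, called after ">>>" as name(argument=value, ...) on one line, values as JSON. servo_tool: Moves the arm, as the interface text tells. Its arguments: {"type":"object","properties":{"steps":{"type":"array","items":{"type":"array","items":{"type":"number"}}}},"required":["steps"]}

```bash
ls; mkdir -p pics; python3 - <<'E'
from cell import env, vision, workorder
import cv2
print(env.read_state())
for n in("scene","top","wrist"):
    print(n,vision.camera_info(n))
    cv2.imwrite(f"pics/{n}0.png",vision.grab_frame(n)[:,:,::-1])
E
```

```text
pics
{'clock': 0.0, 'q': array([-1.17198622e+00,  2.41423769e-01,  3.71827649e-03,  1.33515574e+00,
        7.71262558e-08,  1.57081955e+00]), 'dq': array([-0.00067683,  0.00068995,  0.00057244, -0.00013847,  0.00114326,
       -0.00063706]), 'effort': array([-5.33003258e-04, -3.72318792e+01,  2.52407205e+01,  1.69702090e-02,
        1.53970814e-05,  4.30246686e-06]), 'position': array([ 193.97947726, -460.33091304,  303.00510943]), 'ee_rot': array([-1.01200026e-03,  9.80186380e-01,  1.98074720e-01, -2.04488748e-04]), 'ft_force': array([ 0.54496324, -0.1413179 ,  0.04800649]), 'ft_torque': array([0.01492815, 0.02621771, 0.06167832]), 'finger_gap': 85.2253659754968}
scene {'fovy': 54.14525161211103, 'cx': 281.6275190046103, 'cy': 206.7841810771101, 'rvec': array([ 1.8216403 ,  1.50784684, -0.72711715]), 'tvec': array([  30.45943537, -268.29787139, 1465.61529354])}
top {'fovy': 53.01081884438763, 'cx': 282.8070424585617, 'cy': 205.49756591512218, 'rvec': array([ 2.16133876, -2.17979178,  0.11630195]), 'tvec': array([ -93.33809465,  558.68211716, 1160.80413868])}
wrist {'fovy': 71.08474678753323, 'cx': 277.24715726024624, 'cy': 204.819091575984, 'T_tool_cam': array([[ 1.81046041e-04, -9.51165184e-01, -3.08682297e-01,
         7.81278504e+01],
       [ 9.99999073e-01,  5.88872704e-04, -1.22802423e-03,
         7.19719457e-01],
       [ 1.34982847e-03, -3.08681789e-01,  9.51164408e-01,
        -6.97079757e+01],
       [ 0.00000000e+00,  0.00000000e+00,  0.00000000e+00,
         1.00000000e+00]])}
```

View pics/scene0.png

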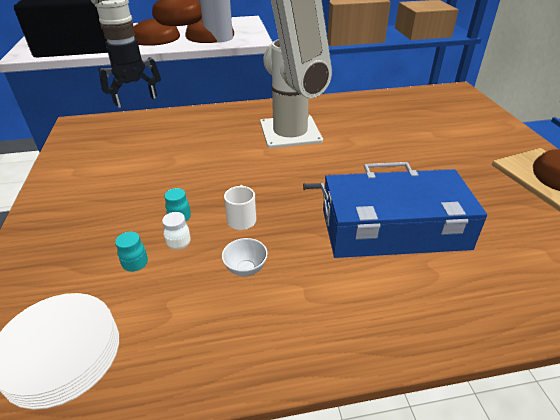

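View pics/top0.png

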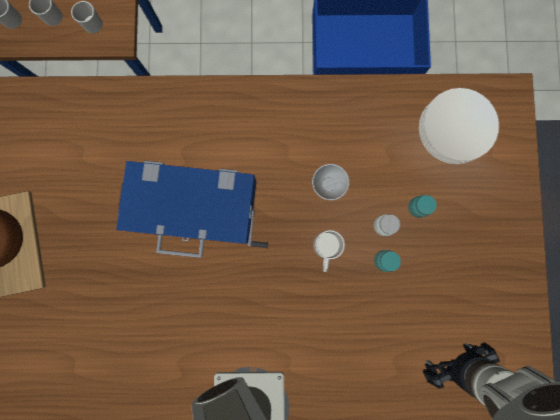

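View pics/wrist0.png

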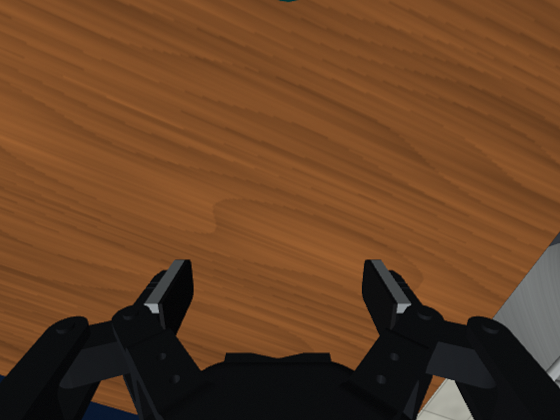

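```bash
cat > h.py <<'E'
import numpy as np, cv2
from cell import env, vision, workorder
def K(i,h=420):
    f=h/2/np.tan(np.radians(i['fovy'])/2); return np.array([[f,0,i['cx']],[0,f,i['cy']],[0,0,1.]])
def proj(n,P):
    i=vision.camera_info(n); return cv2.projectPoints(np.array(P,float).reshape(-1,3),i['rvec'],i['tvec'],K(i),None)[0].reshape(-1,2)
def onplane(n,uv,z):
    i=vision.camera_info(n);R=cv2.Rodrigues(i['rvec'])[0];c=-R.T@i['tvec']
    d=R.T@np.linalg.inv(K(i))@np.array([uv[0],uv[1],1.]); return c+d*(z-c[2])/d[2]
def tri(obs):
    A=[];b=[]
    for n,uv in obs:
        i=vision.camera_info(n);R=cv2.Rodrigues(i['rvec'])[0];c=-R.T@i['tvec']
        d=R.T@np.linalg.inv(K(i))@np.array([uv[0],uv[1],1.]);d/=np.linalg.norm(d)
        M=np.eye(3)-np.outer(d,d);A.append(M);b.append(M@c)
    return np.linalg.lstsq(np.vstack(A),np.hstack(b),rcond=None)[0]
def crop(src,x0,y0,x1,y1,s,out):
    im=cv2.imread(src)[y0:y1,x0:x1]; im=cv2.resize(im,None,fx=s,fy=s,interpolation=cv2.INTER_CUBIC)
    cv2.imwrite(out,im)
def snap(n,out):
    im=vision.grab_frame(n)[:,:,::-1]; cv2.imwrite(out,im)
E
python3 - <<'E'
from h import *
crop("pics/top0.png",110,155,280,265,4.7,"pics/c1.png")
crop("pics/scene0.png",300,155,490,260,4.2,"pics/c2.png")
crop("pics/scene0.png",100,170,280,290,4.4,"pics/c3.png")
crop("pics/top0.png",300,155,450,280,4.8,"pics/c4.png")
E
```

```text
(no output)
```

View pics/c1.png

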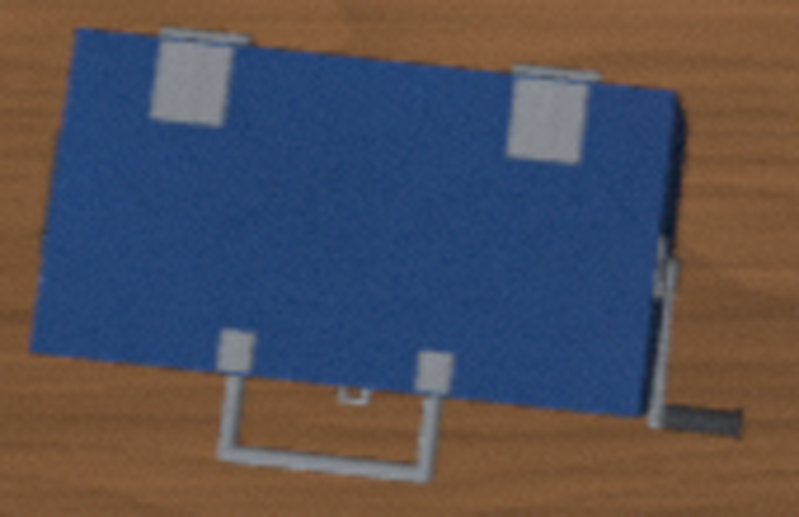

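View pics/c2.png

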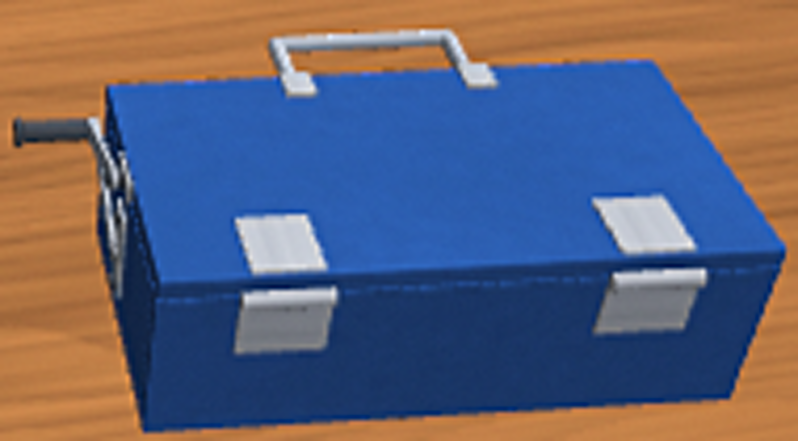

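View pics/c3.png

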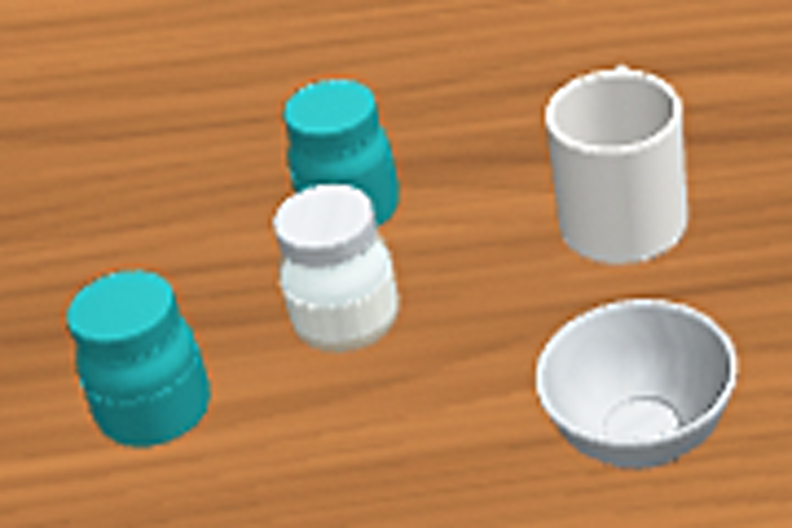

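View pics/c4.png

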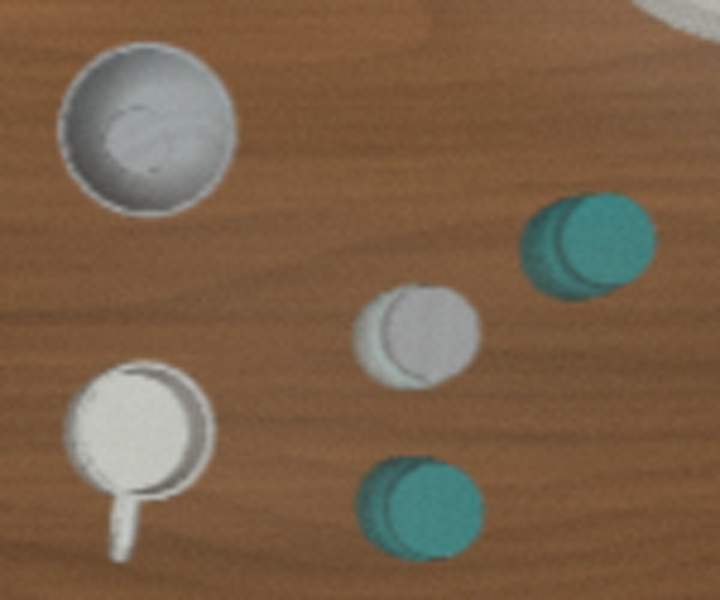

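```bash
cat > fit.py <<'E'
from h import *
from scipy.optimize import least_squares
def up(p,s,o): return [(p[0]+.5)/s-.5+o[0],(p[1]+.5)/s-.5+o[1]]
T=[((76,30),(90,170,119)),((676,92),(90,-170,119)),((30,352),(-94,170,119)),((642,415),(-94,-170,119)),((228,452),(-137,52,112)),((425,472),(-137,-52,112))]
S=[((107,87),(-94,-170,119)),((655,60),(-94,170,119)),((785,248),(90,170,119)),((155,285),(90,-170,119)),((145,430),(90,-170,0)),((730,397),(90,170,0))]
def W(p,L):
    c,s=np.cos(p[2]),np.sin(p[2]);L=np.array(L,float);return np.c_[p[0]+c*L[:,0]-s*L[:,1],p[1]+s*L[:,0]+c*L[:,1],L[:,2]+(p[3] if len(p)>3 else 0)]
def res(p,which):
    r=[]
    if 't' in which: r.append(proj("top",W(p,[l for _,l in T]))-[up(u,4.7,(110,155)) for u,_ in T])
    if 's' in which: r.append(proj("scene",W(p,[l for _,l in S]))-[up(u,4.2,(300,155)) for u,_ in S])
    return np.vstack(r).ravel()
if __name__=="__main__":
    for w in("t","s","ts"):
        o=least_squares(res,[520,150,0.,0],args=(w,),loss='soft_l1');print(w,o.x.round(4));print(o.fun.reshape(-1,2).round(2).tolist())
    def j(n,u,s,o): return up(u,s,o)
    # jar cap centre z=78, base
    print("cap top",onplane("top",up((433,333),4.8,(300,155)),78),onplane("scene",up((325,217),4.4,(100,170)),78))
    print("jar base-ish scene",onplane("scene",up((342,350),4.4,(100,170)),0))
    for u in((148,130),(140,430)): print(onplane("top",up(u,4.8,(300,155)),50))
    for u,z in(((608,240),78),((436,509),78)): print("turq",onplane("top",up(u,4.8,(300,155)),z))
    # pin
    print("pin outer",tri([("top",up((738,424),4.7,(110,155))),("scene",up((18,131),4.2,(300,155)))]))
    print("pin inner",tri([("top",up((668,416),4.7,(110,155))),("scene",up((85,130),4.2,(300,155)))]))
E
python3 fit.py
```

```text
t [ 5.637374e+02  1.579026e+02 -1.109000e-01 -5.537700e+00]
[[0.12, -0.33], [0.09, -0.51], [0.0, 0.3], [-0.41, 0.28], [1.45, 0.18], [-0.85, 0.02]]
s [ 5.561892e+02  1.599870e+02 -1.166000e-01 -4.188200e+00]
[[0.29, -0.97], [-0.67, -0.49], [0.42, 0.1], [1.24, -1.05], [-0.2, 1.71], [-1.41, 1.9]]
ts [ 5.629337e+02  1.564633e+02 -1.120000e-01  8.398000e-01]
[[-0.18, -0.61], [0.51, -0.57], [-0.44, 0.42], [-0.11, 0.62], [1.24, 0.47], [-0.84, 0.38], [-0.36, -0.78], [-0.4, -0.69], [1.39, 0.25], [1.0, -0.36], [-0.46, 2.7], [-0.64, 2.34]]
cap top [ 500.26966645 -386.17470031   78.        ] [ 501.66296344 -386.03478845   78.        ]
jar base-ish scene [ 524.92183935 -389.6848928     0.        ]
[ 621.43177165 -231.57414594   50.        ]
[ 447.68179814 -223.45782663   50.        ]
turq [ 552.00946306 -486.98430773   78.        ]
turq [ 402.13400653 -384.43116176   78.        ]
pin outer [446.95456888 -54.30126012  89.28254361]
pin inner [451.99504438 -13.91805761  87.88454417]
```

>>> servo_tool(steps=[[0.2, 0.0117, 0.0317, -0.002, -0.104], [0.2, 0.0117, 0.0317, -0.002, -0.104], [0.2, 0.0117, 0.0317, -0.002, -0.104], [0.2, 0.0117, 0.0317, -0.002, -0.104], [0.2, 0.0117, 0.0317, -0.002, -0.104], [0.2, 0.0117, 0.0317, -0.002, -0.104], [0.2, 0.0117, 0.0317, -0.002, -0.104], [0.2, 0.0117, 0.0317, -0.002, -0.104], [0.2, 0.0117, 0.0317, -0.002, -0.104], [0.2, 0.0117, 0.0317, -0.002, -0.104], [0.2, 0.0117, 0.0317, -0.002, -0.104], [0.2, 0.0117, 0.0317, -0.002, -0.104], [0.2, 0.0117, 0.0317, -0.002, -0.104], [0.2, 0.0117, 0.0317, -0.002, -0.104], [0.2, 0.0117, 0.0317, -0.002, -0.104], [0.2, 0.0117, 0.0317, -0.002, -0.104], [0.2, 0.0117, 0.0317, -0.002, -0.104], [0.2, 0.0117, 0.0317, -0.002, -0.104], [0.2, 0.0117, 0.0317, -0.002, -0.104], [0.2, 0.0117, 0.0317, -0.002, -0.104]])

```text
clock: 1.82
position: [92.3, -88.2, 260.9]
ee_rot: [-0.126, 0.762, -0.627, 0.1]
ft_force: [-0.6, 0.1, 1.2]
finger_gap: 34.3
```

>>> servo_tool(steps=[[0.2, 0, 0, -0.02, 0], [0.2, 0, 0, -0.02, 0], [0.2, 0, 0, 0, 0]])

```text
clock: 2.07
position: [92.0, -87.0, 219.0]
ee_rot: [-0.126, 0.763, -0.626, 0.099]
ft_force: [-0.1, 0.5, 0.0]
finger_gap: 34.3
```

```bash
python3 - <<'E'
from h import *
s=env.read_state();print({k:np.round(s[k],4) for k in("clock","position","ee_rot","finger_gap","q","ft_force")})
np.savez("w1.npz",p=s['position'],r=s['ee_rot'])
snap("wrist","pics/w1.png")
E
```

```text
{'clock': np.float64(2.0667), 'position': array([ 92.0313, -87.023 , 219.0168]), 'ee_rot': array([-0.1263,  0.763 , -0.6261,  0.0995]), 'finger_gap': np.float64(34.2721), 'q': array([-1.3743, -0.5762, -0.8947,  1.2589,  0.3229,  3.1406]), 'ft_force': array([-0.0965,  0.4565,  0.0121])}
```

View pics/w1.png

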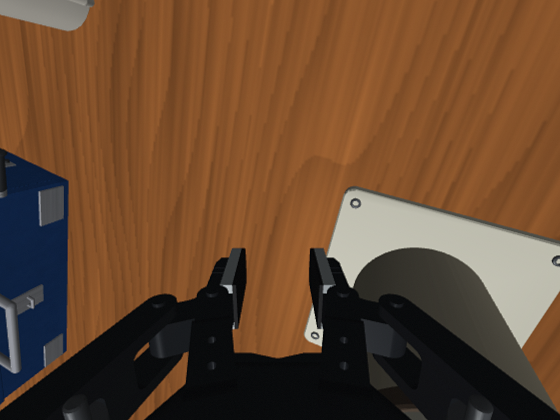

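>>> servo_tool(steps=[[0.2, 0.02, -0.01, 0.01, 0.05], [0.2, 0.02, -0.01, 0.01, 0.05], [0.2, 0.02, -0.01, 0.01, 0.1], [0.2, 0.025, 0, 0.01, 0.1], [0.2, 0.025, 0, 0.01, 0.12], [0.2, 0.025, 0, 0.01, 0.12]])

```text
clock: 2.62
position: [209.7, -125.9, 282.5]
ee_rot: [-0.156, 0.905, -0.391, 0.065]
ft_force: [-1.0, -0.9, -0.0]
finger_gap: 34.3
```

```bash
python3 - <<'E'
from h import *
s=env.read_state();print({k:np.round(s[k],4) for k in("clock","position","ee_rot","finger_gap","q","ft_force")})
E
```

```text
{'clock': np.float64(2.6167), 'position': array([ 209.6603, -125.9336,  282.4934]), 'ee_rot': array([-0.1556,  0.9047, -0.3913,  0.065 ]), 'finger_gap': np.float64(34.2995), 'q': array([-0.8596, -0.2799, -0.5936,  1.2767,  0.3383,  3.0952]), 'ft_force': array([-1.0149, -0.9303, -0.0133])}
```

>>> servo_tool(steps=[[0.2, 0.02, 0, 0, 0.1], [0.2, 0.02, 0.01, 0, 0.1], [0.2, 0.02, 0.02, 0, 0.1], [0.2, 0.02, 0.02, 0, 0.1]])

```text
clock: 2.95
position: [289.8, -75.1, 281.8]
ee_rot: [-0.165, 0.964, -0.205, 0.033]
ft_force: [0.3, -1.2, -0.5]
finger_gap: 34.2
```

```bash
cat > st.py <<'E'
from h import *
from scipy.spatial.transform import Rotation as R
s=env.read_state();print({k:np.round(s[k],4) for k in("clock","position","ee_rot","finger_gap","q","ft_force")})
q=s['ee_rot'];r=R.from_quat([q[1],q[2],q[3],q[0]]).as_matrix()
print("z axis",r[:,2].round(3),"phi",np.arctan2(r[1,0],r[0,0]).round(4), "yaxis",r[:,1].round(3))
E
python3 st.py
```

```text
{'clock': np.float64(2.95), 'position': array([289.7813, -75.1255, 281.821 ]), 'ee_rot': array([-0.1655,  0.9642, -0.2046,  0.0326]), 'finger_gap': np.float64(34.2239), 'q': array([-0.5115, -0.1388, -0.4933,  1.2543,  0.3369,  3.0419]), 'ft_force': array([ 0.304 , -1.2418, -0.5214])}
z axis [ 0.131  0.306 -0.943] phi -0.4174 yaxis [-0.384 -0.861 -0.332]
```

>>> servo_tool(steps=[[0.2, 0.003, -0.005, 0, 0.123], [0.2, 0.003, -0.005, 0, 0.123], [0.2, 0.003, -0.005, 0, 0.123], [0.2, 0.003, -0.005, 0, 0.123], [0.2, 0.003, -0.005, 0, 0.123], [0.2, 0.003, -0.005, 0, 0.123], [0.2, 0.003, -0.005, 0, 0.123], [0.2, 0.003, -0.005, 0, 0.123], [0.2, 0.003, -0.005, 0, 0.123], [0.2, 0.003, -0.005, 0, 0.123], [0.2, 0.003, -0.005, 0, 0.123], [0.2, 0.003, -0.005, 0, 0.123], [0.2, 0.003, -0.005, 0, 0.123], [0.2, 0.003, -0.005, 0, 0.123], [0.2, 0.003, -0.005, 0, 0.123], [0.2, 0.003, -0.005, 0, 0.123], [0.2, 0.003, -0.005, 0, 0.123], [0.2, 0.003, -0.005, 0, 0.123], [0.2, 0.003, -0.005, 0, 0.123], [0.2, 0.003, -0.005, 0, 0.123]])

```text
clock: 4.62
position: [349.3, -175.7, 281.3]
ee_rot: [-0.087, 0.514, 0.841, -0.145]
ft_force: [0.2, 0.5, 0.5]
finger_gap: 34.4
```

```bash
python3 st.py
```

```text
{'clock': np.float64(4.6167), 'position': array([ 349.2822, -175.6548,  281.3275]), 'ee_rot': array([-0.0867,  0.514 ,  0.841 , -0.145 ]), 'finger_gap': np.float64(34.4335), 'q': array([-0.3235,  0.192 , -0.1599,  1.4587, -0.2429,  0.8032]), 'ft_force': array([0.1832, 0.5098, 0.5383])}
z axis [-0.295 -0.155 -0.943] phi 2.0449 yaxis [ 0.839  0.43  -0.333]
```

>>> servo_tool(steps=[[0.2, 0, -0.002, 0, 0.123], [0.2, 0, -0.002, 0, 0.123], [0.2, 0, -0.002, 0, 0.123], [0.2, 0, -0.002, 0, 0.123], [0.2, 0, -0.002, 0, 0.123], [0.2, 0, -0.002, 0, 0.123], [0.2, 0, -0.002, 0, 0.123], [0.2, 0, -0.002, 0, 0.123], [0.2, 0, -0.002, 0, 0.123], [0.2, 0, -0.002, 0, 0.123], [0.2, 0, -0.002, 0, 0.123], [0.2, 0, -0.002, 0, 0.123], [0.2, 0, -0.002, 0, 0.123], [0.2, 0, -0.002, 0, 0.123], [0.2, 0, -0.002, 0, 0.123], [0.2, 0, -0.002, 0, 0.123], [0.2, 0, -0.002, 0, 0.123], [0.2, 0, -0.002, 0, 0.123], [0.2, 0, -0.002, 0, 0.123], [0.2, 0, -0.002, 0, 0.123]])

```text
clock: 6.28
position: [348.5, -215.7, 281.8]
ee_rot: [0.108, -0.621, 0.766, -0.129]
ft_force: [-0.1, 0.3, -0.5]
finger_gap: 34.1
```

```bash
python3 st.py
```

```text
{'clock': np.float64(6.2833), 'position': array([ 348.5139, -215.6771,  281.7689]), 'ee_rot': array([ 0.108 , -0.6207,  0.7657, -0.1295]), 'finger_gap': np.float64(34.0821), 'q': array([-0.634 , -0.1209, -0.4914,  0.8915,  0.142 , -1.9742]), 'ft_force': array([-0.0656,  0.3242, -0.5314])}
z axis [ 0.326 -0.064 -0.943] phi -1.7784 yaxis [-0.923  0.196 -0.332]
```

>>> servo_tool(steps=[[0.2, 0, 0, 0, 0.12], [0.2, 0, 0, 0, 0.12], [0.2, 0, 0, 0, 0.12], [0.2, 0, 0, 0, 0.12], [0.2, 0, 0, 0, 0.12], [0.2, 0, 0, 0, 0.12], [0.2, 0, 0, 0, 0.12], [0.2, 0, 0, 0, 0.12], [0.2, 0, 0, 0, 0.1], [0.2, 0, 0, 0, 0.1]])

```text
clock: 7.12
position: [366.4, -193.9, 281.4]
ee_rot: [-0.15, 0.934, -0.322, 0.047]
ft_force: [1.1, -0.8, 0.6]
finger_gap: 34.3
```

```bash
python3 st.py
```

```text
{'clock': np.float64(7.1167), 'position': array([ 366.3721, -193.8667,  281.4476]), 'ee_rot': array([-0.1497,  0.9336, -0.3219,  0.0474]), 'finger_gap': np.float64(34.3459), 'q': array([-0.6603,  0.0837, -0.275 ,  1.2192,  0.3153, -3.139 ]), 'ft_force': array([ 1.0639, -0.7599,  0.5706])}
z axis [ 0.185  0.249 -0.951] phi -0.6628 yaxis [-0.587 -0.748 -0.31 ]
```

>>> servo_tool(steps=[[0.2, 0, 0, 0, 0.1], [0.2, 0, 0, 0, 0.1]])

```text
clock: 7.28
position: [393.5, -147.7, 282.4]
ee_rot: [-0.135, 0.958, -0.251, 0.032]
ft_force: [0.3, 0.6, 0.1]
finger_gap: 34.3
```

```bash
python3 st.py
```

```text
{'clock': np.float64(7.2833), 'position': array([ 393.4747, -147.7439,  282.4135]), 'ee_rot': array([-0.1352,  0.9579, -0.2511,  0.0324]), 'finger_gap': np.float64(34.3014), 'q': array([-0.511 ,  0.0946, -0.2536,  1.2281,  0.2789, -3.1406]), 'ft_force': array([0.3347, 0.5832, 0.1045])}
z axis [ 0.13   0.243 -0.961] phi -0.512 yaxis [-0.472 -0.837 -0.275]
```

>>> servo_tool(steps=[[0.2, -0.012, -0.022, 0, 0.12], [0.2, -0.012, -0.022, 0, 0.12]])

```text
clock: 7.45
position: [405.1, -106.3, 283.3]
ee_rot: [-0.103, 0.977, -0.185, 0.016]
ft_force: [1.0, 0.5, 0.2]
finger_gap: 34.0
```

```bash
python3 st.py
```

```text
{'clock': np.float64(7.45), 'position': array([ 405.0589, -106.3128,  283.3237]), 'ee_rot': array([-0.1034,  0.9772, -0.1846,  0.0158]), 'finger_gap': np.float64(34.042), 'q': array([-0.3716,  0.0936, -0.2418,  1.2425,  0.2096, -3.1406]), 'ft_force': array([0.9588, 0.5483, 0.2327])}
z axis [ 0.069  0.196 -0.978] phi -0.3726 yaxis [-0.358 -0.91  -0.208]
```

>>> servo_tool(steps=[[0.2, -0.008, -0.024, 0, 0.12], [0.2, -0.008, -0.024, 0, 0.12], [0.2, -0.006, -0.024, 0, 0.12], [0.2, -0.006, -0.024, 0, 0.12], [0.2, -0.004, -0.024, 0, 0.12]])

```text
clock: 7.87
position: [409.0, -1.5, 284.6]
ee_rot: [-0.018, 1.0, -0.012, -0.006]
ft_force: [0.5, 0.1, 0.3]
finger_gap: 34.3
```

```bash
python3 st.py
```

```text
{'clock': np.float64(7.8667), 'position': array([408.9947,  -1.4901, 284.5814]), 'ee_rot': array([-0.0177,  0.9998, -0.0124, -0.0056]), 'finger_gap': np.float64(34.3286), 'q': array([-0.0236,  0.0787, -0.242 ,  1.2617,  0.0353, -3.1406]), 'ft_force': array([0.4975, 0.1067, 0.2964])}
z axis [-0.011  0.036 -0.999] phi -0.0246 yaxis [-0.025 -0.999 -0.035]
```

One small push more.

>>> servo_tool(steps=[[0.2, 0, -0.024, 0, 0.12]])

```text
clock: 7.95
position: [406.6, 19.5, 284.6]
ee_rot: [-0.0, 1.0, 0.023, -0.006]
ft_force: [0.3, -1.0, 0.1]
finger_gap: 34.1
```

```bash
python3 st.py
```

```text
{'clock': np.float64(7.95), 'position': array([406.6218,  19.479 , 284.6308]), 'ee_rot': array([-2.000e-04,  9.997e-01,  2.320e-02, -6.300e-03]), 'finger_gap': np.float64(34.1253), 'q': array([ 4.7500e-02,  7.5700e-02, -2.4480e-01,  1.2630e+00,  6.0000e-04,
       -3.1406e+00]), 'ft_force': array([ 0.2751, -0.9718,  0.1054])}
z axis [-0.013  0.    -1.   ] phi 0.0465 yaxis [ 0.046 -0.999 -0.001]
```

>>> servo_tool(steps=[[0.2, 0.0013, 0.0102, -0.002, -0.1153], [0.2, 0.0013, 0.0102, -0.002, -0.1153], [0.2, 0.0013, 0.0102, -0.002, -0.1153], [0.2, 0.0013, 0.0102, -0.002, -0.1153], [0.2, 0.0013, 0.0102, -0.002, -0.1153], [0.2, 0.0013, 0.0102, -0.002, -0.1153], [0.2, 0.0013, 0.0102, -0.002, -0.1153], [0.2, 0.0013, 0.0102, -0.002, -0.1153], [0.2, 0.0013, 0.0102, -0.002, -0.1153], [0.2, 0.0013, 0.0102, -0.002, -0.1153], [0.2, 0.0013, 0.0102, -0.002, -0.1153], [0.2, 0.0013, 0.0102, -0.002, -0.1153], [0.2, 0.0013, 0.0102, -0.002, -0.1153], [0.2, 0.0013, 0.0102, -0.002, -0.1153], [0.2, 0.0013, 0.0102, -0.002, -0.1153], [0.2, 0, 0, 0, 0]])

```text
clock: 9.28
position: [426.0, 173.0, 254.0]
ee_rot: [0.005, -0.665, 0.747, 0.004]
ft_force: [0.1, -0.4, 0.6]
finger_gap: 34.1
```

```bash
python3 st.py; python3 - <<'E'
from h import *
s=env.read_state()
np.savez("w2.npz",p=s['position'],r=s['ee_rot'])
snap("wrist","pics/w2.png")
E
```

```text
{'clock': np.float64(9.2833), 'position': array([425.9724, 172.9615, 254.0032]), 'ee_rot': array([ 0.0048, -0.665 ,  0.7468,  0.0037]), 'finger_gap': np.float64(34.0944), 'q': array([ 0.3806,  0.1869, -0.1969,  1.1805,  0.0102, -1.0744]), 'ft_force': array([ 0.0966, -0.3839,  0.5706])}
z axis [ 0.002  0.012 -1.   ] phi -1.6866 yaxis [-0.993  0.116 -0.001]
```

View pics/w2.png

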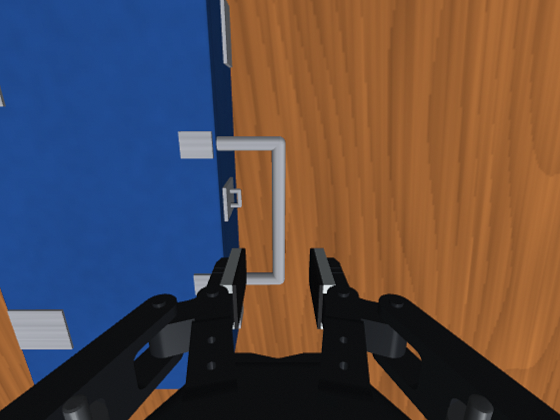

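```bash
cat >> h.py <<'E'
from scipy.spatial.transform import Rotation as Rot
def wpose(f):
    d=np.load(f);q=d['r'];Rt=Rot.from_quat([q[1],q[2],q[3],q[0]]).as_matrix()
    i=vision.camera_info("wrist");T=i['T_tool_cam'];return Rt@T[:3,:3],Rt@T[:3,3]+d['p'],K(i)
def wplane(f,uv,z):
    R,c,k=wpose(f);d=R@np.linalg.inv(k)@np.array([uv[0],uv[1],1.]);return c+d*(z-c[2])/d[2]
def wproj(f,P):
    R,c,k=wpose(f);x=(np.array(P,float).reshape(-1,3)-c)@R@k.T;return x[:,:2]/x[:,2:]
E
python3 - <<'E'
from h import *
a=wplane("w2.npz",(279,145),112);b=wplane("w2.npz",(279,277),112)
print(a,b,(a+b)/2,np.arctan2((a-b)[0],-(a-b)[1]))
print(wproj("w2.npz",[426,172,112]))
from fit import W
for ch in([563,157.5,-.112],[563,157.5,-.115]):
  print(wproj("w2.npz",W(ch,[(-137,55,112),(-137,-55,112),(-94,170,119),(-94,-170,119)])).round(1))
E
```

```text
[417.93751919 119.22196254 112.        ] [430.1475242  226.13871623 112.        ] [424.04252169 172.68033939 112.        ] -0.11370842883915357
[[276.36121841 215.4994335 ]]
[[275.7 278.7]
 [274.9 143.9]
 [230.1 390.2]
 [196.7 -62.5]]
[[275.6 279.2]
 [275.2 144.5]
 [229.6 390.5]
 [197.7 -61.9]]
```

>>> servo_tool(steps=[[0.2, -0.0015, 0, -0.015, 0.0035], [0.2, 0, 0, -0.02, 0], [0.2, 0, 0, -0.02, 0], [0.2, 0, 0, -0.02, 0], [0.2, 0, 0, -0.013, 0], [0.2, 0, 0, 0, 0]])

```text
clock: 9.83
position: [422.2, 169.8, 163.7]
ee_rot: [0.002, -0.667, 0.745, 0.004]
ft_force: [-0.4, 0.9, 0.8]
finger_gap: 34.4
```

```bash
python3 st.py; python3 - <<'E'
from h import *
s=env.read_state()
np.savez("w3.npz",p=s['position'],r=s['ee_rot'])
snap("wrist","pics/w3.png")
E
```

```text
{'clock': np.float64(9.8333), 'position': array([422.1602, 169.7966, 163.6744]), 'ee_rot': array([ 0.002 , -0.6668,  0.7452,  0.0042]), 'finger_gap': np.float64(34.418), 'q': array([ 0.3777,  0.2691, -0.349 ,  0.9519,  0.0093, -1.0821]), 'ft_force': array([-0.351 ,  0.9121,  0.8212])}
z axis [-0.003  0.009 -1.   ] phi -1.6818 yaxis [-0.994  0.111  0.004]
```

View pics/w3.png

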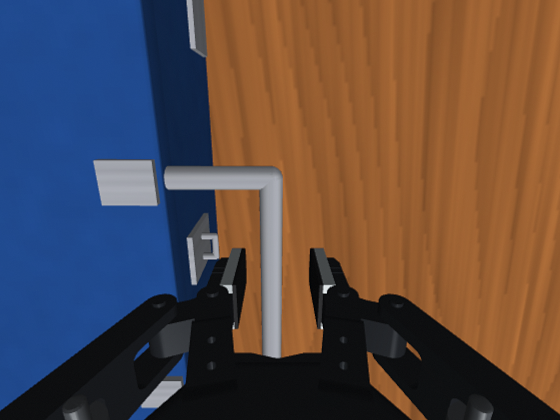

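```bash
python3 - <<'E'
from h import *
for f,u in(("w3.npz",(271.5,215)),("w3.npz",(271.5,300)),("w3.npz",(271.5,200)),("w2.npz",(279,215))): print(wplane(f,u,112))
print(wproj("w3.npz",[[422.2,169.8,112],[422.2,169.8,100]]))
E
```

```text
[419.98612518 134.23979215 112.        ]
[425.12435947 177.95983728 112.        ]
[419.18193802 127.39714992 112.        ]
[423.94511702 171.82708439 112.        ]
[[275.59755145 285.0167259 ]
 [275.60814629 271.60278943]]
```

>>> servo_tool(steps=[[0.2, 0.002, 0, 0.001, 0], [0.6, 0, 0, 0, 0], [1, 0, 0, 0, 0], [1, 0, 0, 0, 0], [1, 0, 0, 0, 0], [1, 0, 0, 0, 0]])

```text
clock: 10.38
position: [425.2, 171.2, 168.5]
ee_rot: [0.005, -0.666, 0.746, 0.004]
ft_force: [-5.1, 0.4, 4.5]
finger_gap: 8.0
```

```bash
python3 st.py
```

```text
{'clock': np.float64(10.3833), 'position': array([425.2043, 171.2017, 168.5341]), 'ee_rot': array([ 0.0054, -0.6661,  0.7458,  0.0041]), 'finger_gap': np.float64(8.0286), 'q': array([ 0.377 ,  0.2653, -0.3393,  0.9587,  0.0114, -1.081 ]), 'ft_force': array([-5.1068,  0.431 ,  4.5341])}
z axis [ 0.003  0.013 -1.   ] phi -1.6835 yaxis [-0.994  0.112 -0.001]
```

```bash
cat > arc.py <<'E'
from h import *
import sys
# bar closed TCP-referenced: hinge in TCP coordinates
ux=np.array([np.cos(-.113),np.sin(-.113)])
B0=np.array([425.0,171.2]);Z0=168.5
H=B0+227*np.cos(.031)*ux; HZ=Z0-7
def where(p):
    a=-(p[:2]-H)@ux; b=p[2]-HZ
    return np.arctan2(b,a)-.031, np.hypot(a,b), (p[:2]-H)@np.array([-ux[1],ux[0]])
def pos(t): 
    a=227*np.cos(t+.031);return np.r_[H-a*ux,HZ+227*np.sin(t+.031)]
if __name__=="__main__":
    s=env.read_state();p=s['position'];t,r,l=where(p);print("theta",t,"r",r,"lat",l,"F",s['ft_force'].round(1),s['clock'],s['finger_gap'])
    if len(sys.argv)>2:
        t1,n=float(sys.argv[1]),int(sys.argv[2])
        P=[p]+[pos(x) for x in np.linspace(t,t1,n+1)[1:]]
        print([[1]+(np.round(d,1)/1000).round(4).tolist()+[0] for d in np.diff(P,axis=0)])
E
python3 arc.py 0.3 12
```

```text
theta 1.998884775799431e-05 r 226.79726723984223 lat 0.02472814223470938 F [-5.1  0.4  4.5] 10.3833 8.028573197888772
[[1, 0.0, -0.0, 0.0057, 0], [1, 0.0004, -0.0, 0.0057, 0], [1, 0.0005, -0.0001, 0.0056, 0], [1, 0.0007, -0.0001, 0.0056, 0], [1, 0.0008, -0.0001, 0.0056, 0], [1, 0.0009, -0.0001, 0.0056, 0], [1, 0.0011, -0.0001, 0.0056, 0], [1, 0.0012, -0.0001, 0.0055, 0], [1, 0.0014, -0.0002, 0.0055, 0], [1, 0.0015, -0.0002, 0.0055, 0], [1, 0.0016, -0.0002, 0.0054, 0], [1, 0.0018, -0.0002, 0.0054, 0]]
```

>>> servo_tool(steps=[[1, 0.0, 0, 0.003, 0], [1, 0.0004, 0, 0.0057, 0], [1, 0.0005, -0.0001, 0.0056, 0], [1, 0.0007, -0.0001, 0.0056, 0], [1, 0.0008, -0.0001, 0.0056, 0], [1, 0.0009, -0.0001, 0.0056, 0], [1, 0.0011, -0.0001, 0.0056, 0], [1, 0.0012, -0.0001, 0.0055, 0], [1, 0.0014, -0.0002, 0.0055, 0], [1, 0.0015, -0.0002, 0.0055, 0], [1, 0.0016, -0.0002, 0.0054, 0], [1, 0.0018, -0.0002, 0.0054, 0]])

```text
clock: 11.38
position: [435.9, 169.9, 231.3]
ee_rot: [0.004, -0.666, 0.746, 0.006]
ft_force: [-5.4, 5.6, -1.4]
finger_gap: 7.8
```

```bash
python3 arc.py 0.8 18
```

```text
theta 0.28176245283570733 r 226.96220992410065 lat -0.05019927403036763 F [-5.4  5.6 -1.4] 11.3833 7.834553355156138
[[1, 0.0021, -0.0002, 0.0062, 0], [1, 0.0023, -0.0003, 0.0061, 0], [1, 0.0024, -0.0003, 0.0061, 0], [1, 0.0026, -0.0003, 0.006, 0], [1, 0.0028, -0.0003, 0.0059, 0], [1, 0.0029, -0.0003, 0.0058, 0], [1, 0.0031, -0.0004, 0.0057, 0], [1, 0.0033, -0.0004, 0.0056, 0], [1, 0.0034, -0.0004, 0.0055, 0], [1, 0.0036, -0.0004, 0.0054, 0], [1, 0.0037, -0.0004, 0.0053, 0], [1, 0.0039, -0.0004, 0.0052, 0], [1, 0.004, -0.0005, 0.0051, 0], [1, 0.0042, -0.0005, 0.005, 0], [1, 0.0043, -0.0005, 0.0049, 0], [1, 0.0045, -0.0005, 0.0047, 0], [1, 0.0046, -0.0005, 0.0046, 0], [1, 0.0047, -0.0005, 0.0045, 0]]
```

>>> servo_tool(steps=[[1, 0.0021, -0.0002, 0.0062, 0], [1, 0.0023, -0.0003, 0.0061, 0], [1, 0.0024, -0.0003, 0.0061, 0], [1, 0.0026, -0.0003, 0.006, 0], [1, 0.0028, -0.0003, 0.0059, 0], [1, 0.0029, -0.0003, 0.0058, 0], [1, 0.0031, -0.0004, 0.0057, 0], [1, 0.0033, -0.0004, 0.0056, 0], [1, 0.0034, -0.0004, 0.0055, 0], [1, 0.0036, -0.0004, 0.0054, 0], [1, 0.0037, -0.0004, 0.0053, 0], [1, 0.0039, -0.0004, 0.0052, 0], [1, 0.004, -0.0005, 0.0051, 0], [1, 0.0042, -0.0005, 0.005, 0], [1, 0.0043, -0.0005, 0.0049, 0], [1, 0.0045, -0.0005, 0.0047, 0], [1, 0.0046, -0.0005, 0.0046, 0], [1, 0.0047, -0.0005, 0.0045, 0]])

```text
clock: 12.88
position: [497.0, 162.9, 330.8]
ee_rot: [0.004, -0.666, 0.746, 0.006]
ft_force: [-12.1, 3.9, 7.9]
finger_gap: 7.8
```

```bash
python3 arc.py 1.17 14
```

```text
theta 0.8002637350623156 r 229.11391096612547 lat -0.1236329960986652 F [-12.1   3.9   7.9] 12.8833 7.835258460949056
[[1, 0.0059, -0.0005, 0.0024, 0], [1, 0.0046, -0.0005, 0.0039, 0], [1, 0.0047, -0.0005, 0.0037, 0], [1, 0.0048, -0.0005, 0.0036, 0], [1, 0.0048, -0.0005, 0.0035, 0], [1, 0.0049, -0.0006, 0.0034, 0], [1, 0.005, -0.0006, 0.0032, 0], [1, 0.0051, -0.0006, 0.0031, 0], [1, 0.0052, -0.0006, 0.003, 0], [1, 0.0053, -0.0006, 0.0028, 0], [1, 0.0053, -0.0006, 0.0027, 0], [1, 0.0054, -0.0006, 0.0025, 0], [1, 0.0055, -0.0006, 0.0024, 0], [1, 0.0055, -0.0006, 0.0022, 0]]
```

```bash
sed -i 's/HZ=Z0-7/HZ=Z0-7+3.5; H=H-1.0*ux/' arc.py; python3 arc.py 1.0 8
```

```text
theta 0.7930910203653042 r 225.86003551430278 lat -0.12363299609867227 F [-12.1   3.9   7.9] 12.8833 7.835258460949056
[[1, 0.0036, -0.0003, 0.0048, 0], [1, 0.0044, -0.0005, 0.0038, 0], [1, 0.0045, -0.0005, 0.0037, 0], [1, 0.0046, -0.0005, 0.0036, 0], [1, 0.0047, -0.0005, 0.0035, 0], [1, 0.0048, -0.0005, 0.0033, 0], [1, 0.0049, -0.0006, 0.0032, 0], [1, 0.005, -0.0006, 0.0031, 0]]
```

>>> servo_tool(steps=[[1, 0.0036, -0.0003, 0.0048, 0], [1, 0.0044, -0.0005, 0.0038, 0], [1, 0.0045, -0.0005, 0.0037, 0], [1, 0.0046, -0.0005, 0.0036, 0], [1, 0.0047, -0.0005, 0.0035, 0], [1, 0.0048, -0.0005, 0.0033, 0], [1, 0.0049, -0.0006, 0.0032, 0], [1, 0.005, -0.0006, 0.0031, 0]])

```text
clock: 13.55
position: [534.8, 158.6, 360.6]
ee_rot: [0.005, -0.666, 0.746, 0.004]
ft_force: [-8.9, 2.5, 7.6]
finger_gap: 7.9
```

```bash
python3 arc.py 1.16 6
```

```text
theta 1.0071328368603247 r 227.0950324349055 lat -0.14596857818041956 F [-8.9  2.5  7.6] 13.55 7.948835562558048
[[1, 0.0051, -0.0004, 0.0028, 0], [1, 0.0051, -0.0006, 0.0027, 0], [1, 0.0051, -0.0006, 0.0026, 0], [1, 0.0052, -0.0006, 0.0025, 0], [1, 0.0053, -0.0006, 0.0023, 0], [1, 0.0053, -0.0006, 0.0022, 0]]
```

>>> servo_tool(steps=[[1, 0.0051, -0.0004, 0.0038, 0], [1, 0.0051, -0.0006, 0.0034, 0], [1, 0.0051, -0.0006, 0.003, 0], [1, 0.0052, -0.0006, 0.0025, 0], [1, 0.0053, -0.0006, 0.0023, 0], [1, 0.0053, -0.0006, 0.0022, 0], [1, 0, 0, 0, 0]])

```text
clock: 14.13
position: [568.0, 154.8, 378.1]
ee_rot: [0.007, -0.666, 0.746, 0.003]
ft_force: [-4.9, 1.5, 7.5]
finger_gap: 7.2
```

```bash
sed -i 's/+3.5;/+5.5;/' arc.py;python3 arc.py 1.22 4; python3 - <<'E'
from h import *
snap("scene","pics/s2.png"); crop("pics/s2.png",290,100,500,260,3.8,"pics/s2c.png")
E
```

```text
theta 1.1693197339565098 r 226.41881401749868 lat -0.15400151088062827 F [-4.9  1.5  7.5] 14.1333 7.217724902933196
[[1, 0.0025, -0.0001, 0.0016, 0], [1, 0.0027, -0.0003, 0.001, 0], [1, 0.0027, -0.0003, 0.001, 0], [1, 0.0027, -0.0003, 0.0009, 0]]
```

View pics/s2c.png

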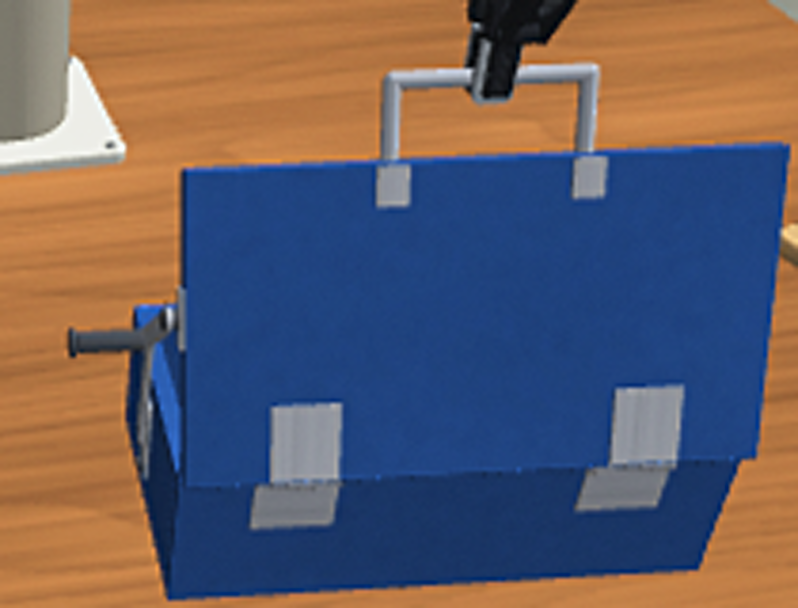

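>>> servo_tool(steps=[[1, 0.0025, -0.0002, 0.0018, 0], [1, 0.0027, -0.0003, 0.0013, 0], [1, 0.0027, -0.0003, 0.001, 0], [1, 0.0027, -0.0003, 0.0009, 0]])

```text
clock: 14.52
position: [578.0, 153.7, 381.6]
ee_rot: [0.006, -0.666, 0.746, 0.003]
ft_force: [3.4, 1.5, -14.8]
finger_gap: 7.5
```

```bash
python3 arc.py 1.27 5
```

```text
theta 1.2166666778160256 r 226.3217817624634 lat -0.12918622845127606 F [  3.4   1.5 -14.8] 14.5167 7.500843521328175
[[1, 0.0021, -0.0001, 0.0014, 0], [1, 0.0023, -0.0003, 0.0007, 0], [1, 0.0023, -0.0003, 0.0007, 0], [1, 0.0023, -0.0003, 0.0007, 0], [1, 0.0023, -0.0003, 0.0007, 0]]
```

>>> servo_tool(steps=[[1, 0.0021, -0.0002, -0.0003, 0], [1, 0.0023, -0.0003, 0.0002, 0], [1, 0.0023, -0.0003, 0.0006, 0], [1, 0.0022, -0.0003, 0.0006, 0]])

```text
clock: 14.85
position: [587.6, 152.5, 384.2]
ee_rot: [0.007, -0.666, 0.746, 0.002]
ft_force: [-5.2, 1.1, 11.5]
finger_gap: 7.6
```

```bash
python3 arc.py 1.30 5
```

```text
theta 1.2606016269236646 r 225.92816306676875 lat -0.2010406178932825 F [-5.2  1.1 11.5] 14.85 7.5822412445821845
[[1, 0.0014, 0.0, 0.0015, 0], [1, 0.0017, -0.0002, 0.0005, 0], [1, 0.0017, -0.0002, 0.0005, 0], [1, 0.0017, -0.0002, 0.0004, 0], [1, 0.0017, -0.0002, 0.0004, 0]]
```

>>> servo_tool(steps=[[1, 0.0017, -0.0002, 0.0009, 0], [1, 0.0017, -0.0002, 0.0006, 0], [1, 0.0017, -0.0002, 0.0005, 0], [1, 0.0017, -0.0002, 0.0004, 0]])

```text
clock: 15.18
position: [594.3, 151.8, 386.0]
ee_rot: [0.007, -0.666, 0.746, 0.002]
ft_force: [-3.0, 1.7, 10.0]
finger_gap: 7.3
```

```bash
python3 arc.py 1.33 4; python3 - <<'E'
from h import *
snap("scene","pics/s3.png"); crop("pics/s3.png",290,100,500,260,3.8,"pics/s3c.png")
E
```

```text
theta 1.2916851640137468 r 225.94163000277277 lat -0.20449144407152176 F [-3.   1.7 10. ] 15.1833 7.2776125908030656
[[1, 0.0019, -0.0, 0.0015, 0], [1, 0.0021, -0.0002, 0.0005, 0], [1, 0.0021, -0.0002, 0.0005, 0], [1, 0.0021, -0.0002, 0.0005, 0]]
```

View pics/s3c.png

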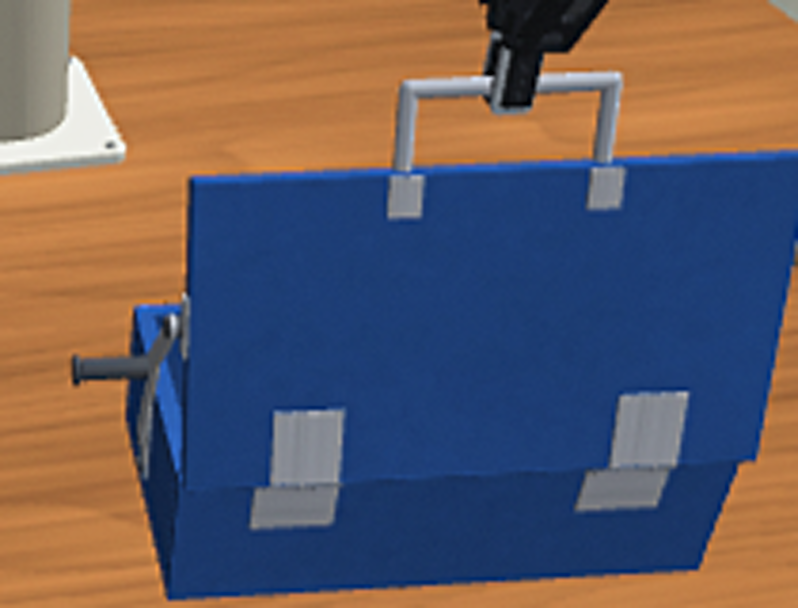

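>>> servo_tool(steps=[[1, 0.0015, -0.0002, 0.0008, 0], [1, 0.0015, -0.0002, 0.0006, 0], [1, 0.0015, -0.0002, 0.0004, 0]])

```text
clock: 15.48
position: [598.8, 151.3, 387.2]
ee_rot: [0.006, -0.666, 0.746, 0.003]
ft_force: [-3.5, 2.4, 7.9]
finger_gap: 7.6
```

>>> servo_tool(steps=[[1, 0.0015, -0.0002, 0.0004, 0], [1, 0.0015, -0.0002, 0.0003, 0]])

```text
clock: 15.65
position: [601.2, 151.0, 387.7]
ee_rot: [0.006, -0.666, 0.746, 0.003]
ft_force: [-7.9, 2.7, 5.9]
finger_gap: 7.5
```

>>> servo_tool(steps=[[1, 0.0015, -0.0002, 0.0004, 0], [1, 0.0015, -0.0002, 0.0003, 0]])

```text
clock: 15.82
position: [602.5, 150.8, 387.9]
ee_rot: [0.004, -0.666, 0.746, 0.005]
ft_force: [-12.7, 3.0, 7.6]
finger_gap: 7.7
```

```bash
python3 arc.py 1.36 4
```

```text
theta 1.3291659256536308 r 225.87962609229467 lat -0.2338274809258596 F [-12.7   3.    7.6] 15.8167 7.719763140617448
[[1, 0.0015, 0.0001, 0.0015, 0], [1, 0.0017, -0.0002, 0.0003, 0], [1, 0.0017, -0.0002, 0.0003, 0], [1, 0.0017, -0.0002, 0.0003, 0]]
```

>>> servo_tool(steps=[[1, 0, 0, 0, 0], [1, -0.0012, 0.0001, -0.0003, 0], [1, -0.0012, 0.0001, -0.0003, 0], [1, -0.0012, 0.0001, -0.0003, 0], [1, -0.0012, 0.0001, -0.0003, 0], [1, -0.0012, 0.0002, -0.0003, 0], [1, -0.0012, 0.0001, -0.0003, 0]])

```text
clock: 16.4
position: [597.3, 151.4, 386.8]
ee_rot: [0.006, -0.666, 0.746, 0.003]
ft_force: [-3.8, 3.1, 7.5]
finger_gap: 7.5
```

```bash
python3 arc.py; python3 - <<'E'
from h import *
snap("scene","pics/s4.png"); crop("pics/s4.png",290,100,500,260,3.8,"pics/s4c.png")
E
```

```text
theta 1.3053833936219514 r 225.97208519397768 lat -0.23327249458380564 F [-3.8  3.1  7.5] 16.4 7.502010921992378
```

View pics/s4c.png

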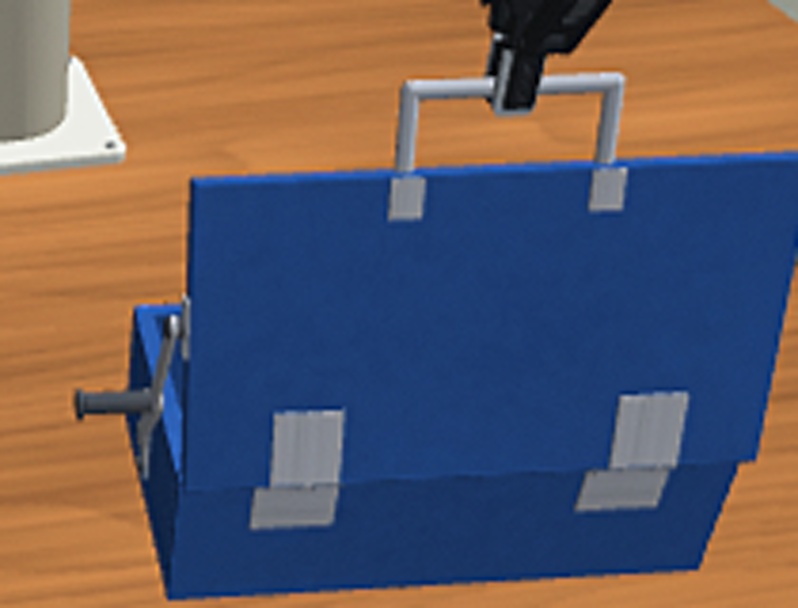

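>>> servo_tool(steps=[[1, -0.0012, 0.0001, -0.0003, 0], [1, -0.0012, 0.0001, -0.0003, 0], [1, -0.0012, 0.0001, -0.0003, 0], [1, -0.0012, 0.0001, -0.0003, 0], [1, -0.0012, 0.0002, -0.0003, 0], [1, -0.0012, 0.0001, -0.0003, 0]])

```text
clock: 16.95
position: [590.4, 152.2, 385.0]
ee_rot: [0.007, -0.666, 0.746, 0.003]
ft_force: [-3.3, 3.1, 5.4]
finger_gap: 7.4
```

```bash
python3 arc.py
```

```text
theta 1.2736341343688018 r 225.9539279221293 lat -0.2552120086050564 F [-3.3  3.1  5.4] 16.95 7.4423756395760385
```

>>> servo_tool(steps=[[1, -0.0012, 0.0001, -0.0003, 0], [1, -0.0008, 0.0001, -0.0002, 0], [1, 0, 0, 0, 0]])

```text
clock: 17.2
position: [588.3, 152.4, 384.4]
ee_rot: [0.007, -0.666, 0.746, 0.003]
ft_force: [-2.8, 3.2, 7.2]
finger_gap: 7.3
```

```bash
python3 arc.py; python3 - <<'E'
from h import *
snap("scene","pics/s5.png"); crop("pics/s5.png",290,100,500,260,3.8,"pics/s5c.png")
E
```

```text
theta 1.2642182314989223 r 225.96292770211775 lat -0.2367577998233334 F [-2.8  3.2  7.2] 17.2 7.2626962976356335
```

View pics/s5c.png

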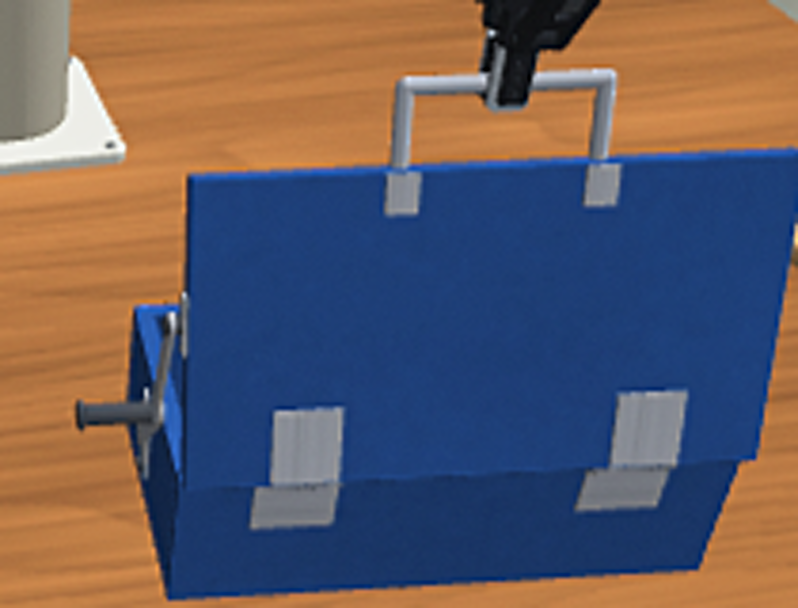

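Keep easing until the load reverses.

>>> servo_tool(steps=[[1, -0.0012, 0.0001, -0.0003, 0], [1, -0.0012, 0.0001, -0.0003, 0], [1, 0, 0, 0, 0]])

```text
clock: 17.5
position: [586.8, 152.6, 384.0]
ee_rot: [0.007, -0.666, 0.746, 0.002]
ft_force: [-0.3, 3.4, 7.3]
finger_gap: 7.5
```

>>> servo_tool(steps=[[1, -0.001, 0.0001, -0.0003, 0], [1, -0.001, 0.0001, -0.0003, 0], [1, 0, 0, 0, 0]])

```text
clock: 17.75
position: [585.5, 152.7, 383.7]
ee_rot: [0.008, -0.666, 0.746, 0.001]
ft_force: [2.1, 2.8, 6.3]
finger_gap: 7.3
```

```bash
python3 arc.py
```

```text
theta 1.2512972818978 r 226.05569520670383 lat -0.24758727760902266 F [2.1 2.8 6.3] 17.75 7.314482546598616
```

>>> servo_tool(steps=[[0.6, 0, 0, 0, 0], [0.2, 0, 0, 0, 0], [0.2, 0, 0, 0, 0], [0.2, 0, 0, 0.01, 0], [0.2, 0, 0, 0.015, 0], [0.2, 0, 0, 0.02, 0], [0.2, -0.005, 0, 0.01, 0], [-0.2, -0.02, -0.01, 0, -0.05], [-1, -0.02, -0.02, 0, -0.05]])

```text
clock: 18.5
position: [538.9, 123.4, 435.6]
ee_rot: [0.005, -0.628, 0.779, 0.003]
ft_force: [-0.1, -0.8, 0.3]
finger_gap: 57.1
```

```bash
python3 st.py; python3 - <<'E'
from h import *
snap("scene","pics/s6.png"); crop("pics/s6.png",290,100,500,260,3.8,"pics/s6c.png");snap("top","pics/t6.png")
E
```

```text
{'clock': np.float64(18.5), 'position': array([538.946 , 123.3883, 435.6056]), 'ee_rot': array([ 0.0052, -0.6276,  0.7785,  0.0029]), 'finger_gap': np.float64(57.1026), 'q': array([ 0.2209,  0.3391,  0.4776,  1.7025,  0.0099, -1.1359]), 'ft_force': array([-0.1107, -0.8297,  0.2871])}
z axis [ 0.004  0.011 -1.   ] phi -1.7847 yaxis [-0.977  0.212 -0.002]
```

View pics/s6c.png

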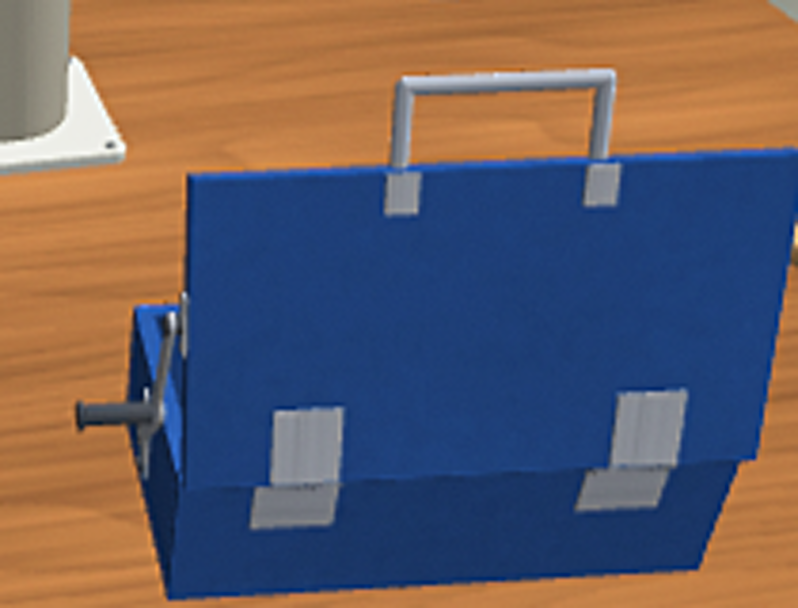

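View pics/t6.png

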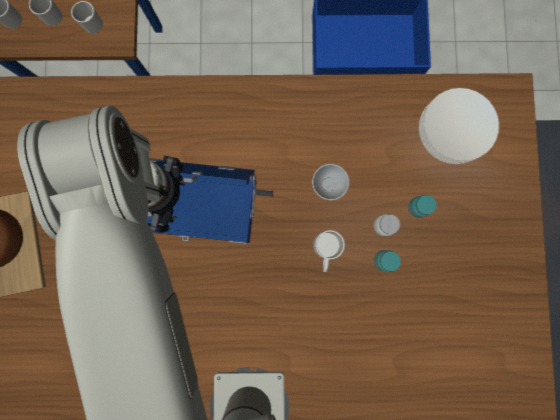

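>>> servo_tool(steps=[[-1, -0.0025, -0.034, -0.0124, -0.063], [-1, -0.0025, -0.034, -0.0124, -0.063], [-1, -0.0025, -0.034, -0.0124, -0.063], [-1, -0.0025, -0.034, -0.0124, -0.063], [-1, -0.0025, -0.034, -0.0124, -0.063], [-1, -0.0025, -0.034, -0.0124, -0.063], [-1, -0.0025, -0.034, -0.0124, -0.063], [-1, -0.0025, -0.034, -0.0124, -0.063], [-1, -0.0025, -0.034, -0.0124, -0.063], [-1, -0.0025, -0.034, -0.0124, -0.063], [-1, -0.0025, -0.034, -0.0124, -0.063], [-1, -0.0025, -0.034, -0.0124, -0.063], [-1, -0.0025, -0.034, -0.0124, -0.063], [-1, -0.0025, -0.034, -0.0124, -0.063], [-1, -0.0025, -0.034, -0.0124, -0.063], [-1, 0, 0, 0, 0]])

```text
clock: 19.93
position: [499.1, -392.9, 245.9]
ee_rot: [0.004, -0.201, 0.98, 0.001]
ft_force: [-1.3, 0.5, -1.6]
finger_gap: 85.4
```

```bash
python3 st.py; python3 - <<'E'
from h import *
s=env.read_state()
np.savez("w4.npz",p=s['position'],r=s['ee_rot'])
snap("wrist","pics/w4.png")
E
```

```text
{'clock': np.float64(19.9333), 'position': array([ 499.0707, -392.9022,  245.9204]), 'ee_rot': array([ 3.700e-03, -2.007e-01,  9.797e-01,  7.000e-04]), 'finger_gap': np.float64(85.3561), 'q': array([-0.6693,  0.5365,  0.2933,  1.324 ,  0.0067, -1.0734]), 'ft_force': array([-1.3316,  0.4841, -1.5627])}
z axis [ 0.007  0.003 -1.   ] phi -2.7375 yaxis [-0.393  0.919 -0.   ]
```

View pics/w4.png

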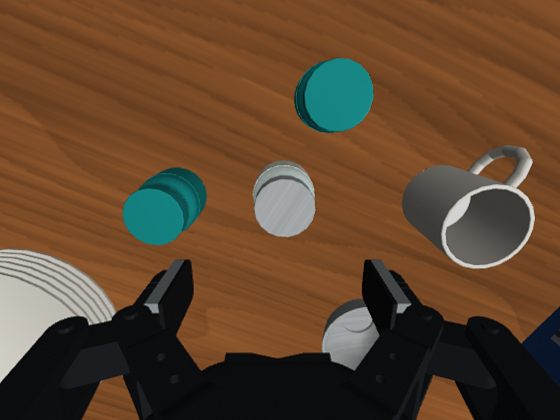

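```bash
python3 - <<'E'
from h import *
print(wplane("w4.npz",(285,206),78),wplane("w4.npz",(285,172),50), wplane("w4.npz",(333,95),78),wplane("w4.npz",(156,214),78))
print(wproj("w4.npz",[499.1,-392.9,78]))
E
```

```text
[ 495.96146219 -387.47598057   78.        ] [ 474.19186756 -396.19843971   50.        ] [ 400.59137095 -389.60114786   78.        ] [ 546.08182827 -486.3481617    78.        ]
[[277.68640322 206.84041533]]
```

>>> servo_tool(steps=[[-1, -0.001, 0.003, -0.015, 0], [-1, -0.001, 0.003, -0.025, 0], [-1, 0, 0, -0.025, 0], [-1, 0, 0, -0.02, 0], [-1, 0, 0, 0, 0]])

```text
clock: 20.4
position: [497.5, -378.8, 160.8]
ee_rot: [0.003, -0.206, 0.979, 0.004]
ft_force: [-0.4, 0.5, -1.3]
finger_gap: 85.2
```

```bash
python3 st.py; python3 - <<'E'
from h import *
s=env.read_state()
np.savez("w5.npz",p=s['position'],r=s['ee_rot'])
snap("wrist","pics/w5.png")
E
```

```text
{'clock': np.float64(20.4), 'position': array([ 497.4662, -378.8498,  160.837 ]), 'ee_rot': array([ 0.0032, -0.2055,  0.9786,  0.0036]), 'finger_gap': np.float64(85.2237), 'q': array([-0.6544,  0.5767,  0.1321,  1.1276,  0.0095, -1.0684]), 'ft_force': array([-0.4001,  0.4775, -1.2684])}
z axis [ 0.005  0.008 -1.   ] phi -2.7276 yaxis [-0.402  0.915  0.006]
```

View pics/w5.png

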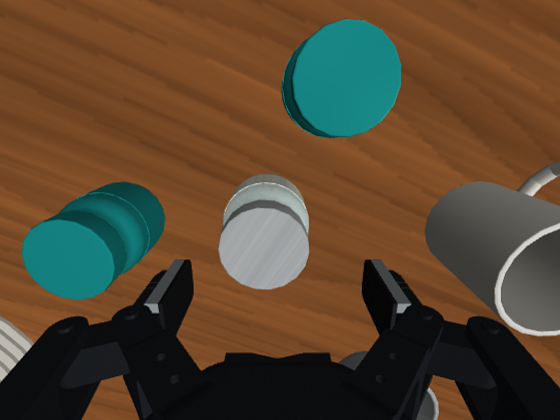

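```bash
python3 st.py|tail -2;python3 - <<'E'
from h import *
print(wplane("w5.npz",(264,245),78),wproj("w5.npz",[497.5,-378.8,78]))
E
```

```text
{'clock': np.float64(20.45), 'position': array([ 498.3505, -379.6452,  163.284 ]), 'ee_rot': array([ 0.0042, -0.2054,  0.9787,  0.0024]), 'finger_gap': np.float64(85.7761), 'q': array([-0.6545,  0.5748,  0.1357,  1.1298,  0.0094, -1.0683]), 'ft_force': array([-0.6131, -0.3832,  0.4286])}
z axis [ 0.007  0.006 -1.   ] phi -2.7278 yaxis [-0.402  0.916  0.003]
[ 495.13126165 -388.13670278   78.        ] [[277.31577318 254.26860488]]
```

>>> servo_tool(steps=[[-1, -0.0013, -0.004, 0, 0], [-1, -0.0012, -0.004, -0.006, 0], [-1, 0, 0, -0.02, 0], [-1, 0, 0, -0.02, 0], [-1, 0, 0, -0.015, 0], [-1, 0, 0, -0.005, 0], [-1, 0, 0, 0, 0]])

```text
clock: 21.03
position: [496.4, -389.7, 98.9]
ee_rot: [0.006, -0.204, 0.979, 0.001]
ft_force: [0.1, -0.3, 0.0]
finger_gap: 85.1
```

```bash
python3 st.py; python3 - <<'E'
from h import *
s=env.read_state()
np.savez("w6.npz",p=s['position'],r=s['ee_rot'])
snap("wrist","pics/w6.png")
E
```

```text
{'clock': np.float64(21.0333), 'position': array([ 496.3983, -389.7358,   98.9233]), 'ee_rot': array([ 5.600e-03, -2.044e-01,  9.789e-01,  6.000e-04]), 'finger_gap': np.float64(85.1115), 'q': array([-0.669 ,  0.6418,  0.0713,  0.994 ,  0.0094, -1.0808]), 'ft_force': array([ 0.0798, -0.3379,  0.0107])}
z axis [ 0.011  0.003 -1.   ] phi -2.7298 yaxis [-0.4    0.916 -0.001]
```

View pics/w6.png

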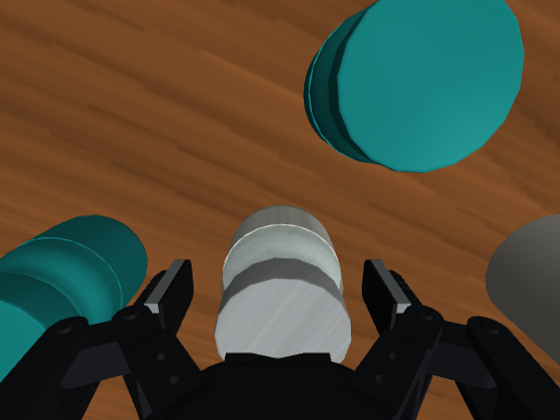

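```bash
python3 - <<'E'
from h import *
print(wplane("w6.npz",(283,320),78),wplane("w6.npz",(282,245),0), wproj("w6.npz",[496.4,-389.7,78]))
E
```

```text
[ 490.77099582 -390.51474989   78.        ] [ 497.6260621  -386.55323917    0.        ] [[278.90808081 331.98702188]]
```

>>> servo_tool(steps=[[-0.5, -0.001, 0.001, 0, 0], [0, 0, 0, 0, 0], [0.5, 0, 0, 0, 0], [1, 0, 0, 0, 0], [1, 0, 0, 0, 0], [1, 0, 0, 0, 0], [1, 0, 0, 0, 0]])

```text
clock: 21.67
position: [496.6, -389.1, 101.6]
ee_rot: [0.007, -0.205, 0.979, -0.001]
ft_force: [-1.3, 1.4, 6.0]
finger_gap: 57.4
```

```bash
python3 st.py
```

```text
{'clock': np.float64(21.6667), 'position': array([ 496.5569, -389.0706,  101.6321]), 'ee_rot': array([ 7.100e-03, -2.046e-01,  9.788e-01, -9.000e-04]), 'finger_gap': np.float64(57.3635), 'q': array([-0.6682,  0.6359,  0.0684,  0.9927,  0.0098, -1.0804]), 'ft_force': array([-1.3101,  1.3868,  6.0273])}
z axis [ 0.014  0.001 -1.   ] phi -2.7294 yaxis [-0.401  0.916 -0.005]
```

>>> servo_tool(steps=[[1, 0, 0, 0.008, 0], [1, 0, 0, 0.02, 0], [1, 0, 0, 0.028, 0], [1, 0, 0, 0.03, 0], [1, 0, 0, 0.03, 0], [1, 0, 0, 0.03, 0], [1, 0, 0.005, 0.02, -0.03], [1, 0.001, 0.015, 0.01, -0.03], [1, 0.001, 0.025, 0, -0.03]])

```text
clock: 22.42
position: [498.4, -345.8, 278.9]
ee_rot: [0.008, -0.158, 0.987, -0.003]
ft_force: [0.5, -0.0, -3.3]
finger_gap: 57.7
```

```bash
python3 st.py; python3 - <<'E'
from h import *
snap("top","pics/t7.png"); crop("pics/t7.png",100,140,440,280,2.3,"pics/t7c.png")
E
```

```text
{'clock': np.float64(22.4167), 'position': array([ 498.3809, -345.7898,  278.9287]), 'ee_rot': array([ 0.0081, -0.1581,  0.9874, -0.0028]), 'finger_gap': np.float64(57.6568), 'q': array([-0.6093,  0.4549,  0.2478,  1.3481,  0.0071, -0.9267]), 'ft_force': array([ 0.487 , -0.0274, -3.3112])}
z axis [ 0.017 -0.003 -1.   ] phi -2.8241 yaxis [-0.312  0.95  -0.008]
```

View pics/t7c.png

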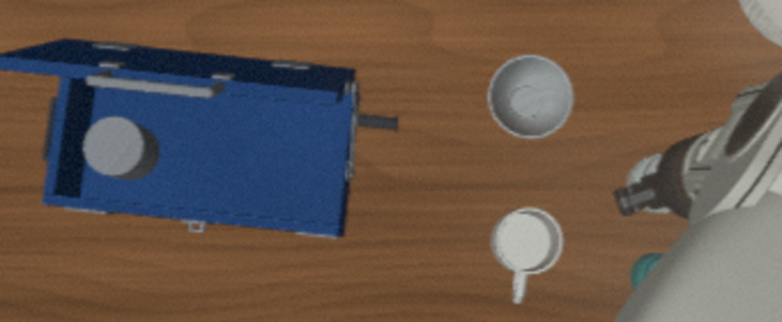

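>>> servo_tool(steps=[[1, 0.0013, 0.032, 0, -0.033], [1, 0.0013, 0.033, 0, -0.033], [1, 0.0013, 0.033, 0, -0.033], [1, 0.0013, 0.033, 0, -0.033], [1, 0.0013, 0.033, 0, -0.033], [1, 0.0013, 0.033, 0, -0.033], [1, 0.0013, 0.033, 0, -0.033], [1, 0.0013, 0.033, 0, -0.033], [1, 0.0013, 0.033, 0, -0.033], [1, 0.0013, 0.033, 0, -0.033], [1, 0.0013, 0.032, 0, -0.033], [1, 0.0013, 0.025, 0, -0.033], [1, 0.0013, 0.015, 0, -0.03], [1, 0, 0.008, 0, 0], [1, 0, 0, 0, 0], [1, 0, 0, 0, 0]])

```text
clock: 23.8
position: [514.3, 65.1, 275.2]
ee_rot: [0.005, 0.051, 0.999, -0.002]
ft_force: [0.1, -0.3, -3.2]
finger_gap: 57.3
```

```bash
python3 st.py; python3 - <<'E'
from h import *
snap("top","pics/t8.png"); crop("pics/t8.png",100,140,300,280,3.8,"pics/t8c.png")
snap("scene","pics/s8.png"); crop("pics/s8.png",290,80,500,260,3.7,"pics/s8c.png")
E
```

```text
{'clock': np.float64(23.8), 'position': array([514.272 ,  65.1054, 275.1633]), 'ee_rot': array([ 0.0054,  0.0513,  0.9987, -0.0018]), 'finger_gap': np.float64(57.3117), 'q': array([ 0.1284,  0.2844, -0.0122,  1.2643, -0.0054,  0.2311]), 'ft_force': array([ 0.0902, -0.2647, -3.2234])}
z axis [ 0.011 -0.004 -1.   ] phi 3.0389 yaxis [ 0.103  0.995 -0.003]
```

View pics/t8c.png

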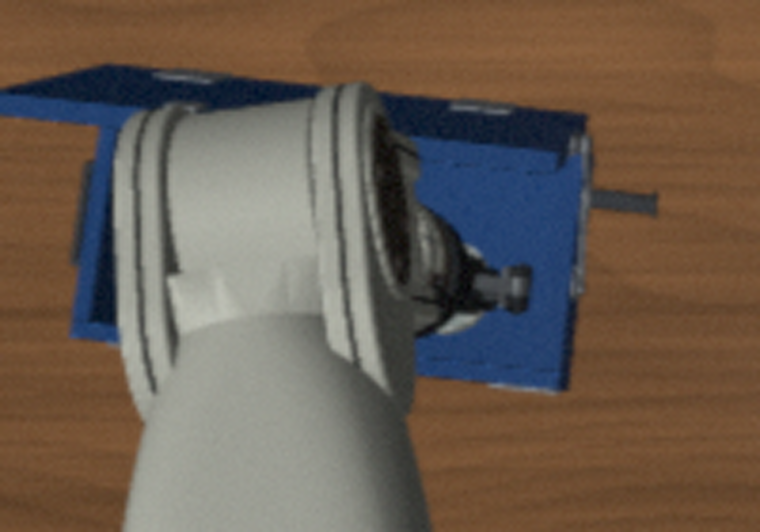

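View pics/s8c.png

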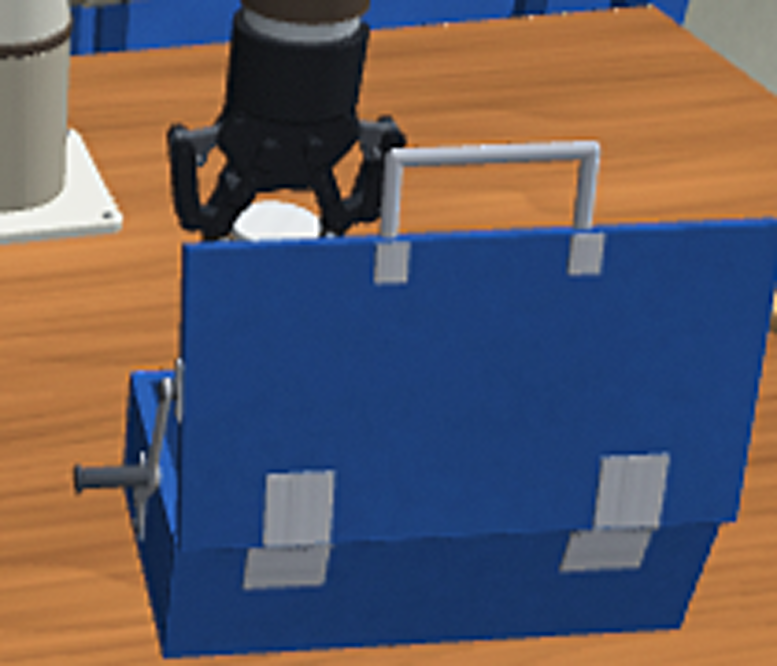

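```bash
python3 - <<'E'
from h import *
for z in(450,507,560):
  for c in((340,85),(180,102),(118,200),(412,300),(470,290),(530,290)):
    print(z,c,onplane("top",(c[0]/3.8+100,c[1]/3.8+140),z).round(0)[:2])
E
python3 - <<'E'
import sys;sys.path.insert(0,'.')
from h import *
crop("pics/s8.png",150,0,500,260,2.2,"pics/s8d.png")
E
```

```text
450 (340, 85) [596.  75.]
450 (180, 102) [588. 152.]
450 (118, 200) [540. 180.]
450 (412, 300) [491.  39.]
450 (470, 290) [496.  11.]
450 (530, 290) [495. -17.]
507 (340, 85) [584.  62.]
507 (180, 102) [576. 134.]
507 (118, 200) [532. 160.]
507 (412, 300) [487.  29.]
507 (470, 290) [491.   4.]
507 (530, 290) [491. -23.]
560 (340, 85) [572.  51.]
560 (180, 102) [566. 117.]
560 (118, 200) [525. 141.]
560 (412, 300) [483.  20.]
560 (470, 290) [487.  -4.]
560 (530, 290) [487. -28.]
```

View pics/s8d.png

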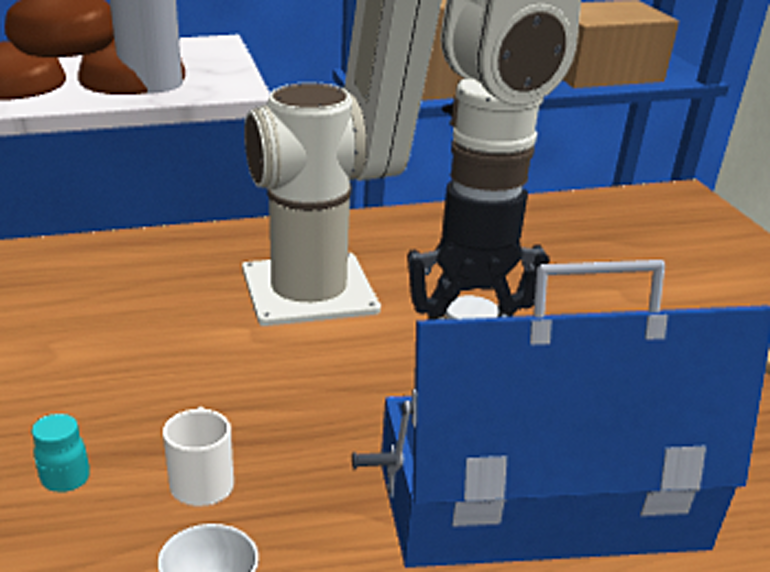

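```bash
python3 - <<'E'
from h import *
p=np.array([514.3,65.1,275.2]);q1=.128
rad=np.array([np.cos(q1),np.sin(q1),0]);tan=np.array([-np.sin(q1),np.cos(q1),0]);z=np.array([0,0,1.])
import itertools
for n,f in(("scene","pics/s8.png"),("top","pics/t8.png")):
    im=cv2.imread(f);s=3
    x0,y0,x1,y1=((280,0,520,200) if n=="scene" else (100,120,300,290))
    im=cv2.resize(im[y0:y1,x0:x1],None,fx=s,fy=s,interpolation=cv2.INTER_CUBIC)
    for L,col in((232,(0,255,0)),):
      for off in(-35,60):
       for R in(50,60):
        a=np.linspace(0,2*np.pi,60)
        P=[p+z*L+tan*off+R*(np.cos(t)*rad+np.sin(t)*z) for t in a]
        uv=((proj(n,P)-[x0,y0])*s).astype(np.int32)
        cv2.polylines(im,[uv.reshape(-1,1,2)],True,col if R==50 else (0,0,255),1)
    cv2.imwrite(f"pics/ov_{n}.png",im)
E
```

```text
(no output)
```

View pics/ov_scene.png

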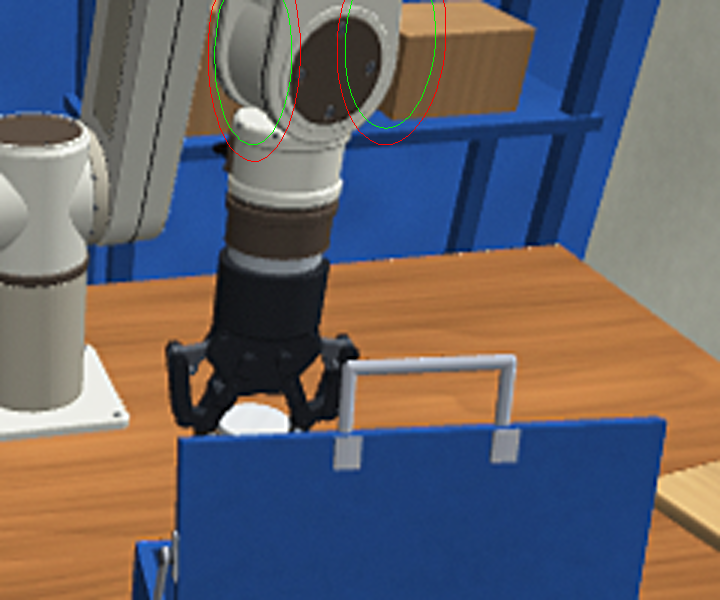

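View pics/ov_top.png

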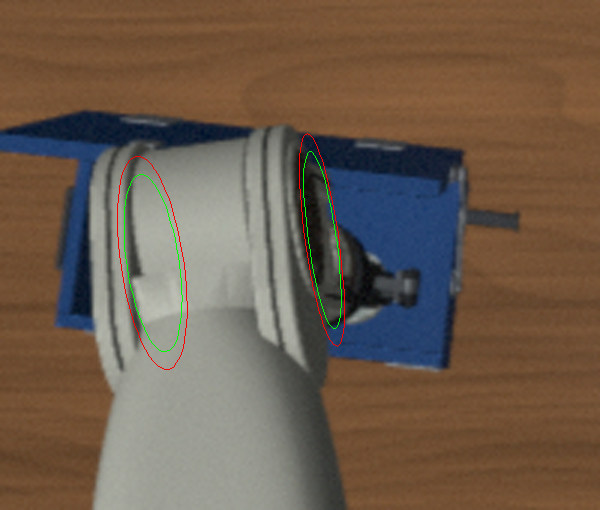

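>>> servo_tool(steps=[[1, 0, 0.006, -0.015, 0], [1, 0, 0.006, -0.025, 0], [1, 0, 0, -0.025, 0], [1, 0, 0, -0.015, 0], [1, 0, 0, 0, 0]])

```text
clock: 24.32
position: [512.1, 75.7, 191.7]
ee_rot: [0.002, 0.053, 0.999, -0.002]
ft_force: [-0.9, 0.0, -4.3]
finger_gap: 57.6
```

```bash
python3 st.py; python3 - <<'E'
from h import *
s=env.read_state()
np.savez("w9.npz",p=s['position'],r=s['ee_rot'])
snap("wrist","pics/w9.png")
snap("scene","pics/s9.png"); crop("pics/s9.png",290,30,500,210,3.7,"pics/s9c.png")
E
```

```text
{'clock': np.float64(24.3167), 'position': array([512.0957,  75.7245, 191.675 ]), 'ee_rot': array([ 0.0019,  0.0528,  0.9986, -0.0023]), 'finger_gap': np.float64(57.616), 'q': array([ 0.1491,  0.35  , -0.1486,  1.0694, -0.0052,  0.2548]), 'ft_force': array([-0.9109,  0.0446, -4.3078])}
z axis [ 0.004 -0.005 -1.   ] phi 3.0359 yaxis [ 0.105  0.994 -0.004]
```

View pics/w9.png

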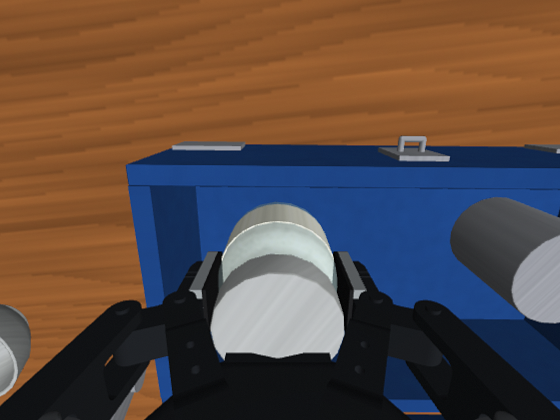

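View pics/s9c.png

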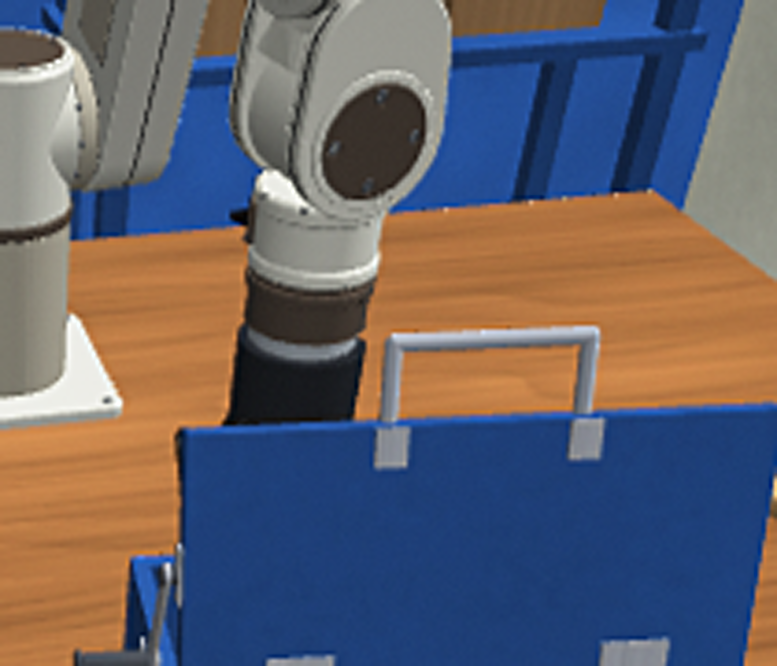

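```bash
python3 - <<'E'
from h import *
for n in("scene","top"):
    i=vision.camera_info(n);R=cv2.Rodrigues(i['rvec'])[0];print(n,(-R.T@i['tvec']).round(0),R[2].round(3))
# disc centre triangulate from s8/t8 : scene ov (338,70)/3+(280,0); top ov (322,215)/3+(100,120)
print(tri([("scene",(338/3+280,70/3)),("top",(322/3+100,215/3+120))]))
# ring lower edge in scene (318,148)
E
python3 - <<'E'
import sys;sys.path.insert(0,'.')
from h import *
crop("pics/t8.png",120,150,260,260,5.5,"pics/t8e.png")
E
```

```text
scene [1280. -262.  717.] [-0.764  0.136 -0.631]
top [ 436.  -93. 1212.] [ 0.103 -0.005 -0.995]
[542.51487897  53.50788894 501.04558052]
```

View pics/t8e.png

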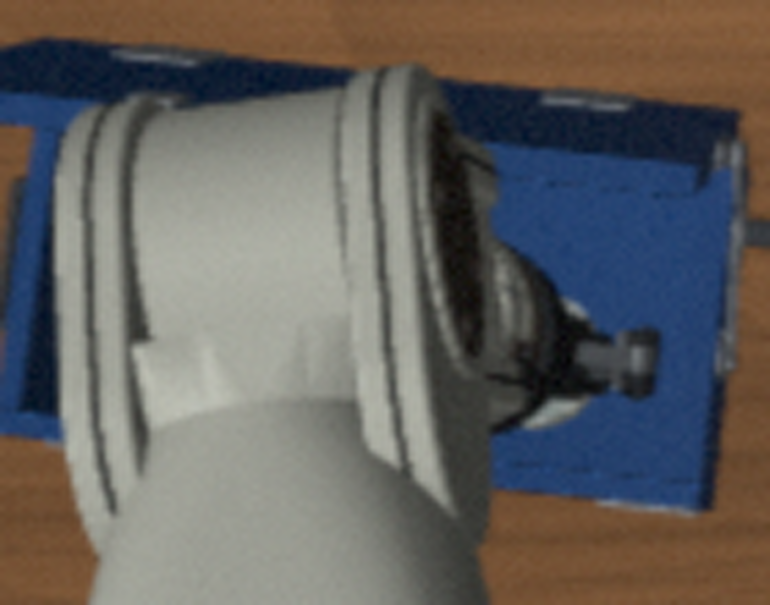

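```bash
python3 - <<'E'
from h import *
def onx(n,uv,x):
    i=vision.camera_info(n);R=cv2.Rodrigues(i['rvec'])[0];c=-R.T@i['tvec']
    d=R.T@np.linalg.inv(K(i))@np.array([uv[0],uv[1],1.]); return c+d*(x-c[0])/d[0]
# s8: bottom of ring; s9: bottom (350,215)/3.7+(290,30); disc center (375,140); left edge plates
for x in(515,530,560): print(x,onx("scene",(280+318/3,148/3),x).round(0),onx("scene",(290+350/3.7,30+215/3.7),x).round(0), "disc c",onx("scene",(290+375/3.7,30+138/3.7),x).round(0),"right edge",onx("scene",(290+448/3.7,30+100/3.7),x).round(0))
print("bar ends s9",tri([("scene",(290+388/3.7,30+340/3.7)),("scene",(290+388/3.7,30+340/3.7))]))
for x in(575,585):print(onx("scene",(290+388/3.7,30+340/3.7),x),onx("scene",(290+600/3.7,30+332/3.7),x))
for u in((205.5,195),(131,195)): print(onplane("top",u,505).round(0))
E
```

```text
515 [515.  84. 448.] [515.  94. 368.] disc c [515. 102. 411.] right edge [515. 140. 429.]
530 [530.  78. 453.] [530.  87. 375.] disc c [530.  95. 417.] right edge [530. 132. 435.]
560 [560.  64. 464.] [560.  73. 389.] disc c [560.  80. 429.] right edge [560. 117. 446.]
bar ends s9 [129.59778274 328.87043126  69.98392041]
[575.         100.02561635 320.57224246] [575.         228.37862201 312.25037411]
[585.          94.88768021 326.1983555 ] [585.         221.41964727 317.99455562]
[528.  35. 505.]
[529. 161. 505.]
```

```bash
python3 - <<'E'
from h import *
print("jar base front",wplane("w9.npz",(277,204),92)," label? ", "rim inner front",wplane("w9.npz",(277,186),105),"rim outer",wplane("w9.npz",(277,163),105),"right inner rim",wplane("w9.npz",(153,250),105))
print("jar left/right", wplane("w9.npz",(222,262),110),wplane("w9.npz",(333,262),110))
E
```

```text
jar base front [487.16861672  76.89353585  92.        ]  label?  rim inner front [472.69247641  78.48587923 105.        ] rim outer [460.11168783  79.82138188 105.        ] right inner rim [503.7021151    1.73318101 105.        ]
jar left/right [513.10027524  42.25708079 110.        ] [519.72681124 106.00854427 110.        ]
```

>>> servo_tool(steps=[[1, -0.0025, 0, -0.01, 0], [1, -0.0025, 0, -0.015, 0], [1, 0, 0, -0.015, 0], [1, 0, 0, -0.01, 0], [1, 0, 0, -0.006, 0], [1, 0, 0, 0, 0]])

```text
clock: 24.92
position: [509.6, 77.1, 139.1]
ee_rot: [0.006, 0.052, 0.999, -0.001]
ft_force: [-0.3, 0.7, -3.5]
finger_gap: 57.4
```

```bash
python3 st.py; python3 - <<'E'
from h import *
s=env.read_state()
np.savez("w10.npz",p=s['position'],r=s['ee_rot'])
snap("wrist","pics/w10.png")
snap("top","pics/t10.png"); crop("pics/t10.png",110,140,290,270,4.3,"pics/t10c.png")
E
```

```text
{'clock': np.float64(24.9167), 'position': array([509.6052,  77.0781, 139.1281]), 'ee_rot': array([ 0.0055,  0.0522,  0.9986, -0.0014]), 'finger_gap': np.float64(57.3647), 'q': array([ 0.1523,  0.3976, -0.2323,  0.9306, -0.0049,  0.2568]), 'ft_force': array([-0.3038,  0.7464, -3.5305])}
z axis [ 0.011 -0.003 -1.   ] phi 3.0371 yaxis [ 0.104  0.995 -0.002]
```

View pics/w10.png

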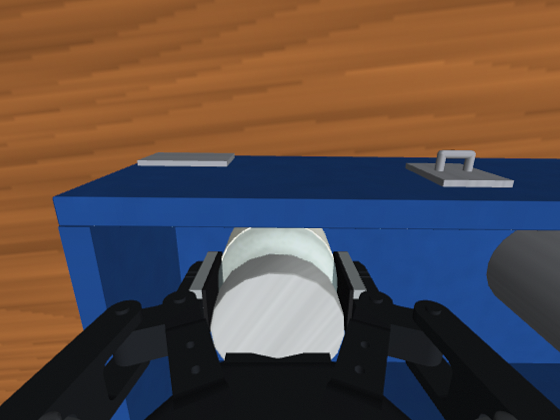

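View pics/t10c.png

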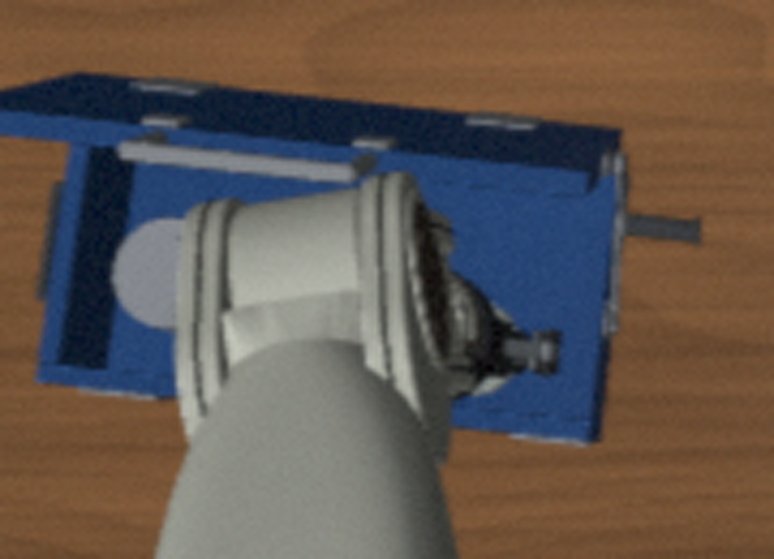

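>>> servo_tool(steps=[[1, 0, 0, -0.006, 0], [1, 0, 0, -0.005, 0], [1, 0, 0, -0.003, 0], [1, 0, 0, 0, 0]])

```text
clock: 25.35
position: [509.0, 77.4, 124.6]
ee_rot: [0.005, 0.052, 0.999, -0.001]
ft_force: [-0.1, -0.6, -3.5]
finger_gap: 57.6
```

>>> servo_tool(steps=[[1, 0, 0, -0.0015, 0], [1, 0, 0, -0.001, 0]])

```text
clock: 25.52
position: [509.7, 77.4, 122.8]
ee_rot: [0.006, 0.052, 0.999, -0.001]
ft_force: [-0.5, -0.4, -4.1]
finger_gap: 57.4
```

>>> servo_tool(steps=[[1, 0, 0, -0.001, 0], [1, 0, 0, -0.001, 0]])

```text
clock: 25.68
position: [509.7, 77.4, 120.9]
ee_rot: [0.006, 0.052, 0.999, -0.001]
ft_force: [-0.1, -0.0, -3.5]
finger_gap: 57.2
```

>>> servo_tool(steps=[[1, 0, 0, -0.0008, 0], [1, 0, 0, -0.0007, 0]])

```text
clock: 25.85
position: [509.6, 77.4, 119.6]
ee_rot: [0.006, 0.052, 0.999, -0.001]
ft_force: [-2.0, 0.0, 4.8]
finger_gap: 57.3
```

>>> servo_tool(steps=[[1, 0, 0, -0.0005, 0], [1, 0, 0, -0.0005, 0]])

```text
clock: 26.02
position: [509.6, 77.4, 119.6]
ee_rot: [0.006, 0.052, 0.999, -0.001]
ft_force: [-4.0, -0.4, 10.3]
finger_gap: 57.3
```

>>> servo_tool(steps=[[1, 0, 0, 0.0008, 0], [0.3, 0, 0, 0, 0], [-0.3, 0, 0, 0, 0], [-0.7, 0, 0, 0, 0], [-0.7, 0, 0, 0, 0], [-0.7, 0, 0, 0.004, 0], [-0.7, 0, 0, 0.01, 0], [-0.7, 0, 0, 0.02, 0], [-0.7, 0, 0, 0.03, 0], [-0.7, 0, 0, 0.03, 0], [-0.7, 0, 0, 0.03, 0], [-0.7, 0, 0, 0.03, 0]])

```text
clock: 27.02
position: [509.5, 77.4, 275.8]
ee_rot: [0.006, 0.052, 0.999, -0.001]
ft_force: [0.1, 0.7, 0.4]
finger_gap: 72.8
```

```bash
python3 st.py; python3 - <<'E'
from h import *
s=env.read_state()
np.savez("w11.npz",p=s['position'],r=s['ee_rot'])
snap("wrist","pics/w11.png")
E
```

```text
{'clock': np.float64(27.0167), 'position': array([509.5223,  77.3767, 275.7845]), 'ee_rot': array([ 0.0065,  0.0519,  0.9986, -0.0012]), 'finger_gap': np.float64(72.832), 'q': array([ 0.1529,  0.2767, -0.021 ,  1.2609, -0.0049,  0.2568]), 'ft_force': array([0.0881, 0.7039, 0.3879])}
z axis [ 0.013 -0.003 -1.   ] phi 3.0377 yaxis [ 0.104  0.995 -0.002]
```

View pics/w11.png

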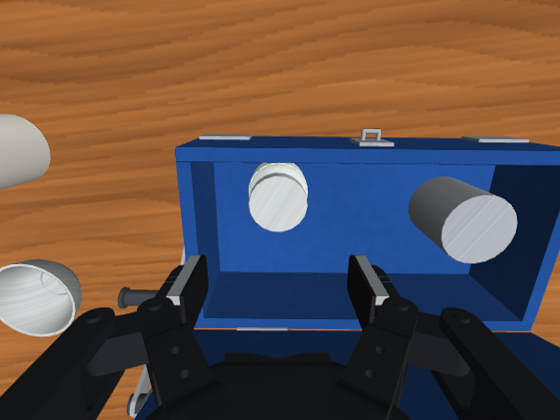

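```bash
python3 - <<'E'
from h import *
snap("top","pics/t12.png"); crop("pics/t12.png",220,150,290,220,9,"pics/t12c.png")
crop("pics/s6.png",300,170,350,230,10,"pics/s12c.png")
E
```

```text
(no output)
```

View pics/t12c.png

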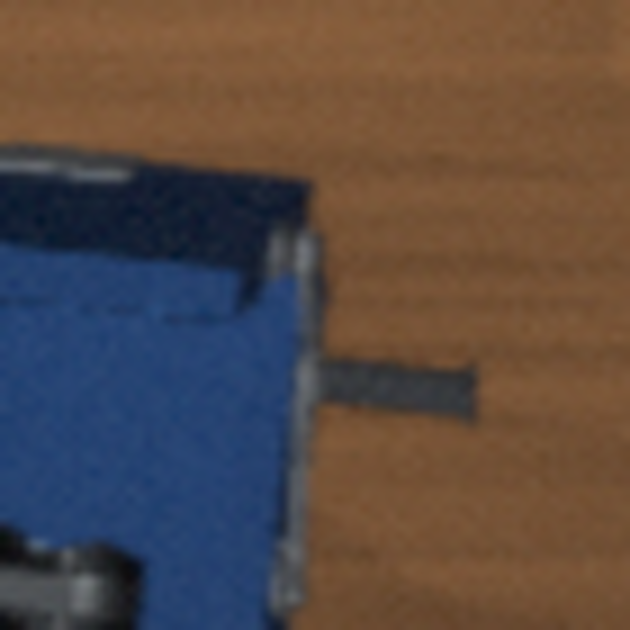

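View pics/s12c.png

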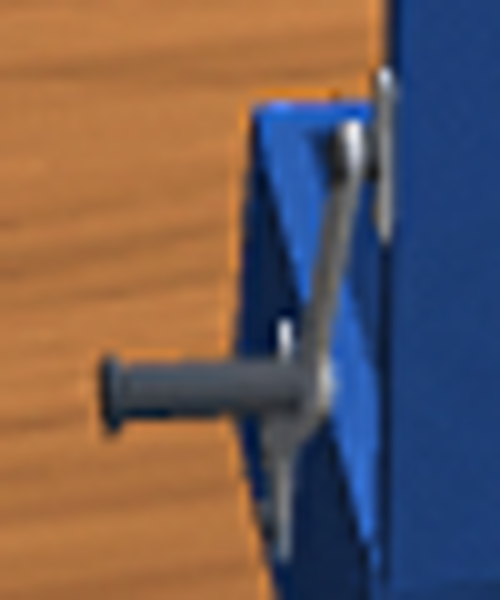

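```bash
python3 - <<'E'
from h import *
o=tri([("top",(272.7,193.6)),("scene",(310.8,209.6))]);i=tri([("top",(255.8,192.2)),("scene",(331.5,208.2))])
c=np.array([560.4,157.2]);a=-.113
def loc(p):
    d=p[:2]-c;return np.array([d[0]*np.cos(a)+d[1]*np.sin(a),-d[0]*np.sin(a)+d[1]*np.cos(a),p[2]])
print(o,i,loc(o),loc(i))
for f in("w11.npz",):
  pass
# wrist view of pin outer button
for z in(115,120,125): print(z,loc(wplane("w11.npz",(125,299),z)),loc(wplane("w11.npz",(165,298),z)))
E
python3 - <<'E'
import sys;sys.path.insert(0,'.')
from h import *
crop("pics/w11.png",60,230,220,420,4,"pics/w11c.png")
E
```

```text
[580.13940701 -70.74320188 120.09223875] [584.61577739 -24.96030215 120.47796616] [  45.31631518 -224.26363738  120.09223875] [  44.60167188 -178.26797363  120.47796616]
115 [  48.63583782 -225.98021466  115.        ] [  47.18131836 -188.89002619  115.        ]
120 [  44.92106829 -222.94546831  120.        ] [  43.49824299 -186.66347963  120.        ]
125 [  41.20629876 -219.91072197  125.        ] [  39.81516762 -184.43693306  125.        ]
```

View pics/w11c.png

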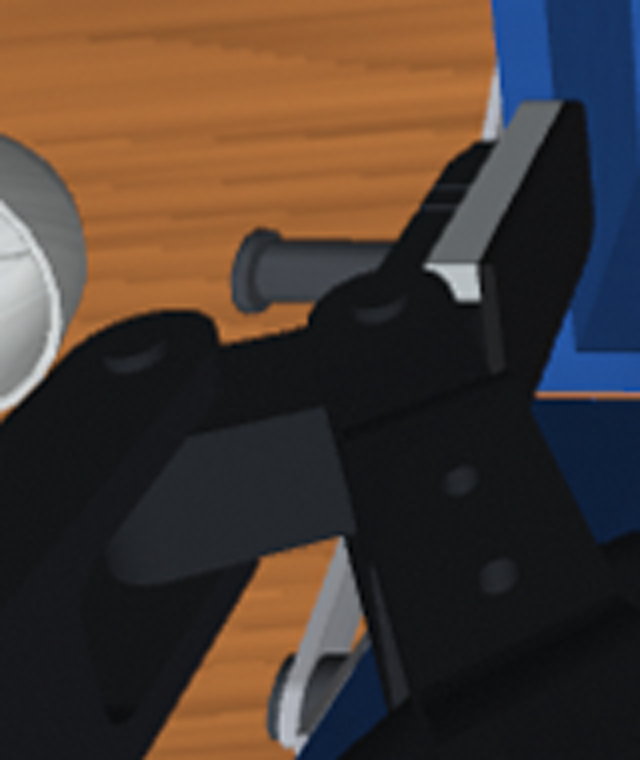

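```bash
python3 - <<'E'
from h import *
a=cv2.imread("pics/s5.png")[0:140,360:500];b=cv2.imread("pics/s8.png")[20:160,310:450]
cv2.imwrite("pics/cmp.png",cv2.resize(np.hstack([a,b]),None,fx=2.8,fy=2.8,interpolation=cv2.INTER_CUBIC))
E
```

```text
(no output)
```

View pics/cmp.png

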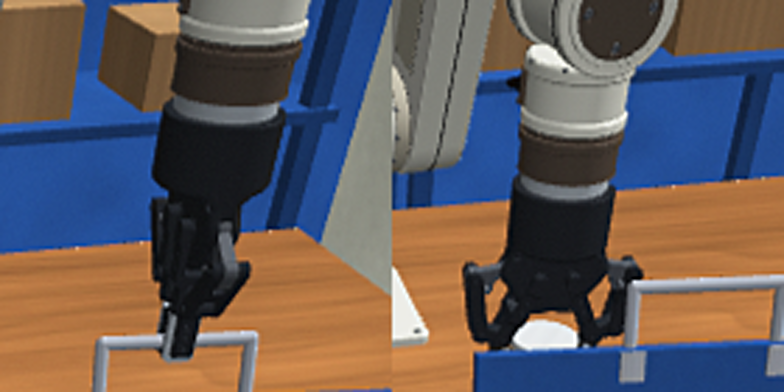

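>>> servo_tool(steps=[[-0.2, 0, -0.024, 0, 0.1116], [-0.2, 0, -0.024, 0, 0.1116], [-0.2, 0, -0.024, 0, 0.1116], [-0.2, 0, -0.024, 0, 0.1116], [-0.2, 0, -0.024, 0, 0.1116], [-0.2, 0, -0.024, 0, 0.1116], [-0.2, 0, -0.003, 0, 0.1116], [-0.2, 0, 0, 0, 0.1116], [-0.2, 0, 0, 0, 0.1116], [-0.2, 0.01, 0, 0, 0.1116], [-0.2, 0.012, 0, 0, 0.1116], [-0.2, 0.012, 0, 0, 0.1116], [-0.2, 0.012, 0, 0, 0.1116], [-0.2, 0.012, 0, 0, 0.1116], [-0.2, 0.012, 0, 0, 0], [-0.2, 0, 0, 0, 0]])

```text
clock: 28.45
position: [581.2, -69.6, 272.9]
ee_rot: [0.005, -0.666, 0.746, 0.003]
ft_force: [0.1, 0.3, -1.1]
finger_gap: 51.0
```

```bash
python3 st.py; python3 - <<'E'
from h import *
s=env.read_state()
np.savez("w13.npz",p=s['position'],r=s['ee_rot'])
snap("wrist","pics/w13.png")
E
```

```text
{'clock': np.float64(28.45), 'position': array([581.2012, -69.5518, 272.8766]), 'ee_rot': array([ 0.0055, -0.6664,  0.7456,  0.0028]), 'finger_gap': np.float64(51.0286), 'q': array([-0.1238,  0.4226,  0.1822,  1.3274,  0.0119, -1.5825]), 'ft_force': array([ 0.0927,  0.2976, -1.1433])}
z axis [ 0.004  0.011 -1.   ] phi -1.6829 yaxis [-0.994  0.112 -0.003]
```

View pics/w13.png

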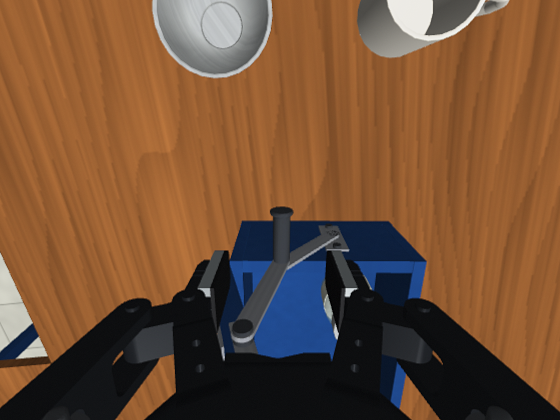

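```bash
cat >> h.py <<'E'
C=np.array([560.4,157.2]);A=-.113
def loc(p):
    d=np.array(p)[:2]-C;return np.array([d[0]*np.cos(A)+d[1]*np.sin(A),-d[0]*np.sin(A)+d[1]*np.cos(A),p[2]])
def wld(l):
    return np.array([C[0]+l[0]*np.cos(A)-l[1]*np.sin(A),C[1]+l[0]*np.sin(A)+l[1]*np.cos(A),l[2]])
E
python3 - <<'E'
from h import *
p=np.load("w13.npz")['p'];print("tcp loc",loc(p))
for z in(115,120,125):
    b=wplane("w13.npz",(282,212),z);print(z,b,loc(b))
print("chest corners",loc(wplane("w13.npz",(245,222),0)), "topR front",loc(wplane("w13.npz",(425,261),105)),loc(wplane("w13.npz",(232,261),105)))
for z in (52,57,62): print("foot",loc(wplane("w13.npz",(334,237),z)))
print(wproj("w13.npz",[p[0],p[1],120]))
E
```

```text
tcp loc [  46.23700478 -222.96006216  272.87658123]
115 [577.3466173  -67.14243538 115.        ] [  42.13531583 -221.00074957  115.        ]
120 [577.21869698 -68.96680834 120.        ] [  42.21392705 -222.82791146  120.        ]
125 [577.09077667 -70.79118129 125.        ] [  42.29253827 -224.65507334  125.        ]
chest corners [  86.56085661 -165.57147633    0.        ] topR front [ -88.08564023 -170.24223433  105.        ] [  87.11946976 -169.87221407  105.        ]
foot [ -15.1738298  -169.34779991   52.        ]
foot [ -14.12299419 -171.66921152   57.        ]
foot [ -13.07215857 -173.99062314   62.        ]
[[276.9870438  211.83708095]]
```

>>> servo_tool(steps=[[-0.2, -0.0018, 0, -0.012, 0], [-0.2, -0.0017, 0, -0.02, 0], [-0.2, 0, 0, -0.02, 0], [-0.2, 0, 0, -0.02, 0], [-0.2, 0, 0, -0.015, 0], [-0.2, 0, 0, -0.009, 0], [-0.2, 0, 0, 0, 0], [-0.2, 0, 0, 0, 0]])

```text
clock: 29.17
position: [575.7, -69.6, 177.4]
ee_rot: [0.005, -0.666, 0.746, 0.003]
ft_force: [-0.2, -0.2, -0.4]
finger_gap: 50.9
```

```bash
python3 st.py; python3 - <<'E'
from h import *
s=env.read_state();print(loc(s['position']))
np.savez("w14.npz",p=s['position'],r=s['ee_rot'])
snap("wrist","pics/w14.png");snap("scene","pics/s14.png"); crop("pics/s14.png",270,60,430,260,3,"pics/s14c.png")
E
```

```text
{'clock': np.float64(29.1667), 'position': array([575.6809, -69.59  , 177.363 ]), 'ee_rot': array([ 0.0048, -0.6662,  0.7457,  0.0034]), 'finger_gap': np.float64(50.9046), 'q': array([-0.125 ,  0.477 ,  0.0094,  1.1021,  0.0118, -1.5833]), 'ft_force': array([-0.177 , -0.1615, -0.3656])}
z axis [ 0.003  0.012 -1.   ] phi -1.6833 yaxis [-0.994  0.112 -0.001]
[  40.7561953  -223.62057605  177.36301875]
```

View pics/w14.png

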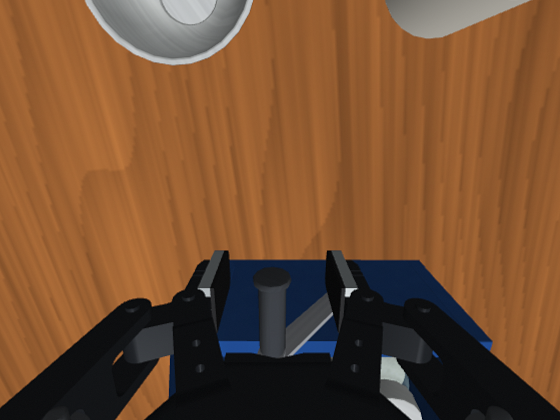

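View pics/s14c.png

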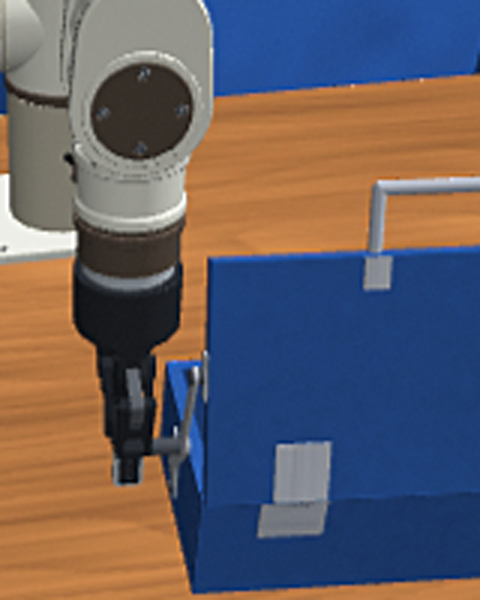

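>>> servo_tool(steps=[[-0.2, 0.0018, 0, -0.004, 0], [0.1, 0, 0, 0, 0], [0.4, 0, 0, 0, 0], [1, 0, 0, 0, 0], [1, 0, 0, 0, 0], [1, 0, 0, 0, 0], [1, 0, 0, 0, 0]])

```text
clock: 29.85
position: [578.4, -69.6, 173.7]
ee_rot: [0.006, -0.666, 0.746, 0.003]
ft_force: [0.9, -0.2, 2.7]
finger_gap: 14.8
```

```bash
python3 st.py; python3 - <<'E'
from h import *
s=env.read_state();print(loc(s['position']))
np.savez("w15.npz",p=s['position'],r=s['ee_rot'])
snap("wrist","pics/w15.png");crop("pics/w15.png",180,230,380,380,4,"pics/w15c.png")
E
```

```text
{'clock': np.float64(29.85), 'position': array([578.3709, -69.6326, 173.7289]), 'ee_rot': array([ 0.0055, -0.6663,  0.7457,  0.0027]), 'finger_gap': np.float64(14.8168), 'q': array([-0.1245,  0.4839,  0.0104,  1.0941,  0.0118, -1.583 ]), 'ft_force': array([ 0.8877, -0.2121,  2.6635])}
z axis [ 0.005  0.011 -1.   ] phi -1.6831 yaxis [-0.994  0.112 -0.003]
[  43.43385382 -223.35956453  173.72890981]
```

View pics/w15c.png

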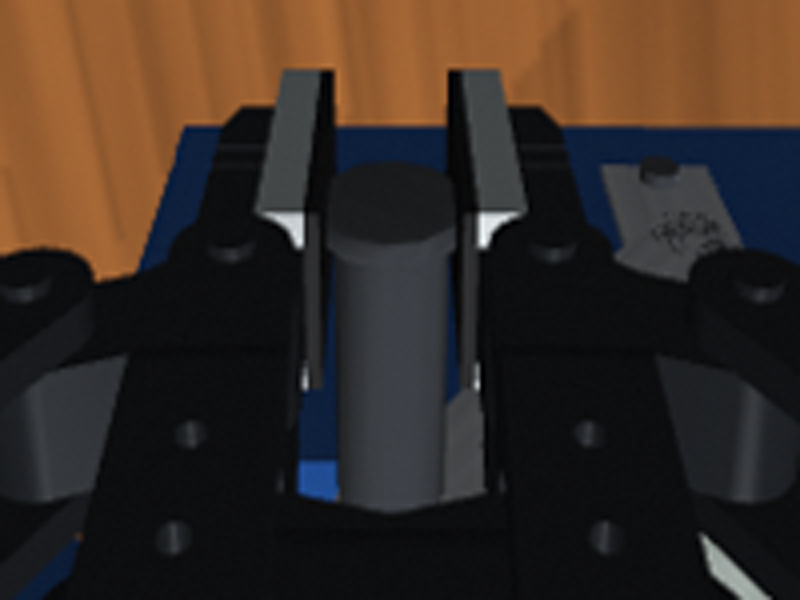

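```bash
cat > knee.py <<'E'
from h import *
import sys,json,os
cf="knee.json"
if not os.path.exists(cf): json.dump(dict(fx=43.43-84.9*np.cos(.86),fz=173.73-84.9*np.sin(.86)),open(cf,"w"))
k=json.load(open(cf));f=np.array([k['fx'],k['fz']])
s=env.read_state();p=loc(s['position']);d=p[[0,2]]-f;b=np.arctan2(d[1],d[0]);r=np.hypot(*d)
F=s['ft_force'];Fl=np.array([F[0]*np.cos(A)+F[1]*np.sin(A),F[2]])
print("beta %.4f r %.2f y %.2f"%(b,r,p[1]),"F",F.round(1),"Frad %.1f Ftan(+fwd) %.1f"%(Fl@[np.cos(b),np.sin(b)],Fl@[-np.sin(b),np.cos(b)]),s['clock'],"gap",round(float(s['finger_gap']),1))
if len(sys.argv)>2:
    b1,n=float(sys.argv[1]),int(sys.argv[2]);rr=float(sys.argv[3]) if len(sys.argv)>3 else 84.9
    pts=[[p[0],p[2]]]+[f+rr*np.array([np.cos(x),np.sin(x)]) for x in np.linspace(b,b1,n+1)[1:]]
    for q in np.diff(pts,axis=0): print([1,round(q[0]*np.cos(A)/1000,4),round(q[0]*np.sin(A)/1000,4),round(q[1]/1000,4),0],end=", ")
E
python3 knee.py 1.03 6
```

```text
beta 0.8597 r 84.89 y -223.36 F [ 1.  -0.2  1.8] Frad 2.0 Ftan(+fwd) 0.4 29.9 gap 15.3
[1, np.float64(-0.0018), np.float64(0.0002), np.float64(0.0016), 0], [1, np.float64(-0.0019), np.float64(0.0002), np.float64(0.0015), 0], [1, np.float64(-0.0019), np.float64(0.0002), np.float64(0.0014), 0], [1, np.float64(-0.002), np.float64(0.0002), np.float64(0.0014), 0], [1, np.float64(-0.002), np.float64(0.0002), np.float64(0.0013), 0], [1, np.float64(-0.002), np.float64(0.0002), np.float64(0.0013), 0],
```

>>> servo_tool(steps=[[1, -0.0018, 0.0002, 0.0016, 0], [1, -0.0019, 0.0002, 0.0015, 0], [1, -0.0019, 0.0002, 0.0014, 0], [1, -0.002, 0.0002, 0.0014, 0], [1, -0.002, 0.0002, 0.0013, 0], [1, -0.002, 0.0002, 0.0013, 0]])

```text
clock: 30.4
position: [568.3, -68.4, 182.5]
ee_rot: [0.007, -0.666, 0.746, 0.002]
ft_force: [3.2, 0.4, 3.3]
finger_gap: 14.9
```

```bash
sed -i 's/print(\[1,round(q\[0\]\*np.cos(A)\/1000,4),round(q\[0\]\*np.sin(A)\/1000,4),round(q\[1\]\/1000,4),0\],end=", ")/print("[1, %.4f, %.4f, %.4f, 0]"%(q[0]*np.cos(A)\/1000,q[0]*np.sin(A)\/1000,q[1]\/1000),end=", ")/' knee.py; python3 knee.py 1.2 6;python3 - <<'E'
from h import *
snap("scene","pics/s16.png"); crop("pics/s16.png",270,60,430,260,3,"pics/s16c.png")
E
```

```text
beta 1.0168 r 85.95 y -223.30 F [3.2 0.4 3.3] Frad 4.5 Ftan(+fwd) -1.0 30.4 gap 14.9
[1, -0.0028, 0.0003, 0.0004, 0], [1, -0.0023, 0.0003, 0.0013, 0], [1, -0.0023, 0.0003, 0.0012, 0], [1, -0.0023, 0.0003, 0.0011, 0], [1, -0.0024, 0.0003, 0.0010, 0], [1, -0.0024, 0.0003, 0.0010, 0],
```

View pics/s16c.png

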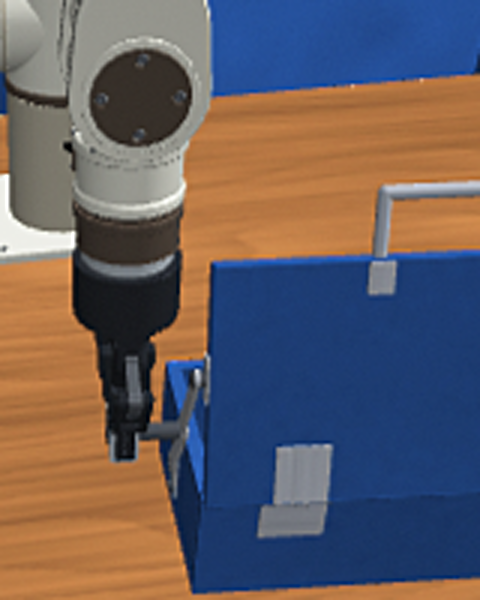

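>>> servo_tool(steps=[[1, -0.0023, 0.0003, 0.0014, 0], [1, -0.0023, 0.0003, 0.0013, 0], [1, -0.0023, 0.0003, 0.0012, 0], [1, -0.0023, 0.0003, 0.0011, 0], [1, -0.0024, 0.0003, 0.001, 0], [1, -0.0024, 0.0003, 0.001, 0]])

```text
clock: 30.95
position: [554.2, -66.7, 189.8]
ee_rot: [0.007, -0.666, 0.746, 0.001]
ft_force: [8.8, -0.6, 0.9]
finger_gap: 15.1
```

```bash
python3 knee.py 1.5 10 85.9
```

```text
beta 1.2026 r 86.15 y -223.15 F [ 8.8 -0.6  0.9] Frad 4.0 Ftan(+fwd) -7.9 30.95 gap 15.1
[1, -0.0025, 0.0003, 0.0007, 0], [1, -0.0024, 0.0003, 0.0008, 0], [1, -0.0024, 0.0003, 0.0007, 0], [1, -0.0025, 0.0003, 0.0007, 0], [1, -0.0025, 0.0003, 0.0006, 0], [1, -0.0025, 0.0003, 0.0005, 0], [1, -0.0025, 0.0003, 0.0004, 0], [1, -0.0025, 0.0003, 0.0004, 0], [1, -0.0025, 0.0003, 0.0003, 0], [1, -0.0025, 0.0003, 0.0002, 0],
```

```bash
python3 - <<'E'
from h import *
snap("scene","pics/s17.png"); crop("pics/s17.png",290,120,390,240,6,"pics/s17c.png")
s=env.read_state();print(s['ft_force'],s['ft_torque'])
E
```

```text
[0.11802362 0.23323364 3.69965839] [ 0.1759389  -0.26165242  0.07369427]
```

View pics/s17c.png

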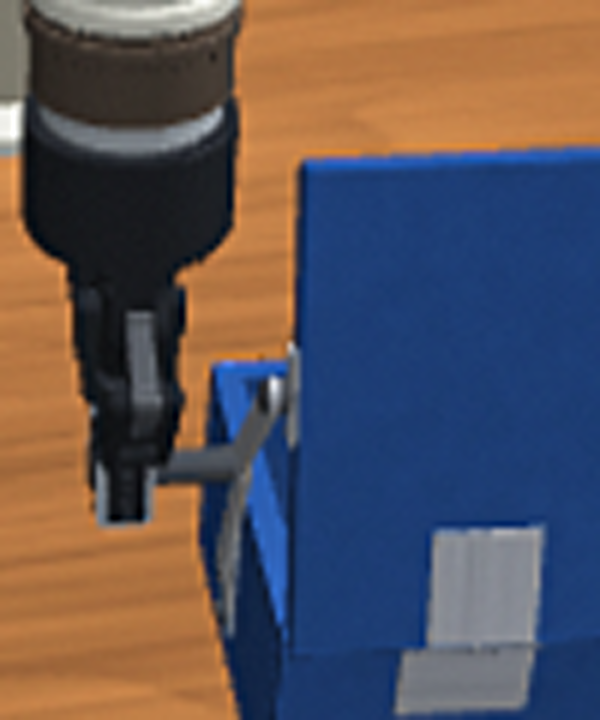

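>>> servo_tool(steps=[[1, -0.0025, 0.0003, 0.0007, 0], [1, -0.0024, 0.0003, 0.0008, 0], [1, -0.0024, 0.0003, 0.0007, 0], [1, -0.0025, 0.0003, 0.0007, 0], [1, -0.0025, 0.0003, 0.0006, 0], [1, -0.0025, 0.0003, 0.0005, 0], [1, -0.0025, 0.0003, 0.0004, 0]])

```text
clock: 31.58
position: [534.9, -64.5, 193.4]
ee_rot: [0.005, -0.666, 0.746, 0.003]
ft_force: [4.5, -0.4, 4.8]
finger_gap: 14.9
```

```bash
python3 knee.py 1.75 12 85.9
```

```text
beta 1.4338 r 84.77 y -223.16 F [ 4.5 -0.4  4.8] Frad 5.3 Ftan(+fwd) -3.8 31.5833 gap 14.9
[1, -0.0021, 0.0002, 0.0014, 0], [1, -0.0022, 0.0003, 0.0002, 0], [1, -0.0022, 0.0003, 0.0002, 0], [1, -0.0022, 0.0003, 0.0001, 0], [1, -0.0022, 0.0003, 0.0000, 0], [1, -0.0022, 0.0003, -0.0000, 0], [1, -0.0022, 0.0003, -0.0001, 0], [1, -0.0022, 0.0003, -0.0001, 0], [1, -0.0022, 0.0003, -0.0002, 0], [1, -0.0022, 0.0003, -0.0003, 0], [1, -0.0022, 0.0003, -0.0003, 0], [1, -0.0022, 0.0003, -0.0004, 0],
```

>>> servo_tool(steps=[[1, -0.0024, 0.0003, 0.0005, 0], [1, -0.0024, 0.0003, 0.0003, 0], [1, -0.0024, 0.0003, 0.0002, 0], [1, -0.0024, 0.0003, 0.0001, 0], [1, -0.0024, 0.0003, 0, 0], [1, -0.0024, 0.0003, 0, 0], [1, -0.0024, 0.0003, -0.0001, 0], [1, -0.0024, 0.0003, -0.0002, 0]])

```text
clock: 32.25
position: [514.4, -62.0, 192.4]
ee_rot: [0.004, -0.666, 0.746, 0.004]
ft_force: [-0.1, -1.0, -7.1]
finger_gap: 14.9
```

```bash
python3 knee.py 2.0 10 85.2
```

```text
beta 1.6788 r 83.54 y -223.02 F [-0.1 -1.  -7.1] Frad -7.1 Ftan(+fwd) 0.8 32.25 gap 14.9
[1, -0.0029, 0.0003, 0.0013, 0], [1, -0.0027, 0.0003, -0.0004, 0], [1, -0.0027, 0.0003, -0.0005, 0], [1, -0.0027, 0.0003, -0.0006, 0], [1, -0.0026, 0.0003, -0.0007, 0], [1, -0.0026, 0.0003, -0.0008, 0], [1, -0.0026, 0.0003, -0.0009, 0], [1, -0.0026, 0.0003, -0.0009, 0], [1, -0.0025, 0.0003, -0.0010, 0], [1, -0.0025, 0.0003, -0.0011, 0],
```

```bash
python3 - <<'E'
import json
k=json.load(open("knee.json"));k['fx']+=1.3;k['fz']-=1.6;json.dump(k,open("knee.json","w"))
E
python3 knee.py 2.0 11 85
```

```text
beta 1.6919 r 85.28 y -223.02 F [-0.1 -1.  -7.1] Frad -7.1 Ftan(+fwd) 0.9 32.25 gap 14.9
[1, -0.0023, 0.0003, -0.0006, 0], [1, -0.0023, 0.0003, -0.0004, 0], [1, -0.0023, 0.0003, -0.0005, 0], [1, -0.0023, 0.0003, -0.0005, 0], [1, -0.0023, 0.0003, -0.0006, 0], [1, -0.0023, 0.0003, -0.0006, 0], [1, -0.0023, 0.0003, -0.0007, 0], [1, -0.0022, 0.0003, -0.0008, 0], [1, -0.0022, 0.0003, -0.0008, 0], [1, -0.0022, 0.0002, -0.0009, 0], [1, -0.0022, 0.0002, -0.0010, 0],
```

>>> servo_tool(steps=[[1, -0.0023, 0.0003, -0.0006, 0], [1, -0.0023, 0.0003, -0.0004, 0], [1, -0.0023, 0.0003, -0.0005, 0], [1, -0.0023, 0.0003, -0.0005, 0], [1, -0.0023, 0.0003, -0.0006, 0], [1, -0.0023, 0.0003, -0.0006, 0], [1, -0.0023, 0.0003, -0.0007, 0]])

```text
clock: 32.83
position: [499.6, -60.0, 189.7]
ee_rot: [0.005, -0.666, 0.746, 0.003]
ft_force: [1.7, -1.3, -10.9]
finger_gap: 15.0
```

```bash
python3 knee.py 2.15 12 85;python3 - <<'E'
from h import *
snap("scene","pics/s18.png"); crop("pics/s18.png",270,60,470,260,3,"pics/s18c.png")
E
```

```text
beta 1.8701 r 85.72 y -222.70 F [  1.7  -1.3 -10.9] Frad -10.9 Ftan(+fwd) 1.4 32.8333 gap 15.0
[1, -0.0017, 0.0002, -0.0013, 0], [1, -0.0019, 0.0002, -0.0007, 0], [1, -0.0018, 0.0002, -0.0007, 0], [1, -0.0018, 0.0002, -0.0007, 0], [1, -0.0018, 0.0002, -0.0008, 0], [1, -0.0018, 0.0002, -0.0008, 0], [1, -0.0018, 0.0002, -0.0009, 0], [1, -0.0018, 0.0002, -0.0009, 0], [1, -0.0017, 0.0002, -0.0009, 0], [1, -0.0017, 0.0002, -0.0010, 0], [1, -0.0017, 0.0002, -0.0010, 0], [1, -0.0017, 0.0002, -0.0011, 0],
```

View pics/s18c.png

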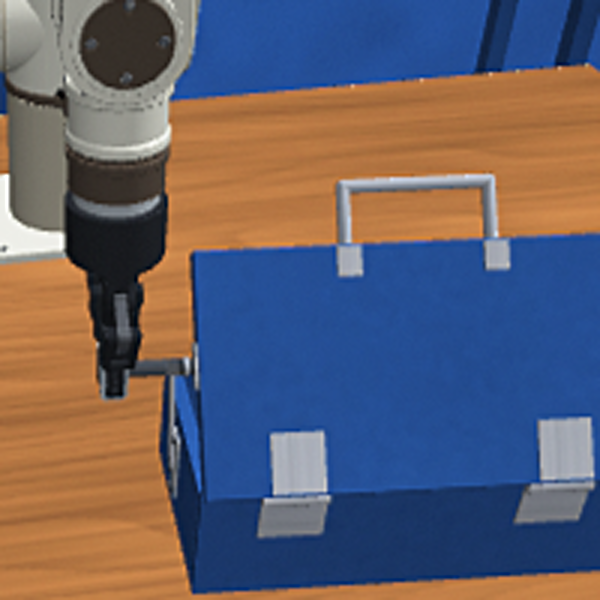

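>>> servo_tool(steps=[[1, -0.0015, 0.0002, -0.0014, 0], [1, -0.0018, 0.0002, -0.0011, 0], [1, -0.0018, 0.0002, -0.001, 0], [1, -0.0018, 0.0002, -0.0009, 0], [1, -0.0018, 0.0002, -0.0008, 0], [1, -0.0018, 0.0002, -0.0009, 0], [1, -0.0018, 0.0002, -0.0009, 0], [1, -0.0018, 0.0002, -0.0009, 0], [1, -0.0017, 0.0002, -0.001, 0], [1, -0.0017, 0.0002, -0.001, 0]])

```text
clock: 33.72
position: [481.2, -58.3, 180.5]
ee_rot: [0.004, -0.666, 0.746, 0.003]
ft_force: [-5.1, -3.5, 5.8]
finger_gap: 14.8
```

```bash
python3 knee.py 2.3 12 84.7
```

```text
beta 2.1125 r 84.88 y -223.06 F [-5.1 -3.5  5.8] Frad 7.4 Ftan(+fwd) 1.1 33.7167 gap 14.8
[1, -0.0010, 0.0001, -0.0008, 0], [1, -0.0011, 0.0001, -0.0007, 0], [1, -0.0011, 0.0001, -0.0007, 0], [1, -0.0011, 0.0001, -0.0007, 0], [1, -0.0011, 0.0001, -0.0008, 0], [1, -0.0011, 0.0001, -0.0008, 0], [1, -0.0011, 0.0001, -0.0008, 0], [1, -0.0010, 0.0001, -0.0008, 0], [1, -0.0010, 0.0001, -0.0008, 0], [1, -0.0010, 0.0001, -0.0008, 0], [1, -0.0010, 0.0001, -0.0009, 0], [1, -0.0010, 0.0001, -0.0009, 0],
```

```bash
python3 knee.py 2.36 10 85.2
```

```text
beta 2.1125 r 84.88 y -223.06 F [-5.1 -3.5  5.8] Frad 7.4 Ftan(+fwd) 1.1 33.7167 gap 14.8
[1, -0.0019, 0.0002, -0.0008, 0], [1, -0.0018, 0.0002, -0.0012, 0], [1, -0.0017, 0.0002, -0.0012, 0], [1, -0.0017, 0.0002, -0.0012, 0], [1, -0.0017, 0.0002, -0.0013, 0], [1, -0.0016, 0.0002, -0.0013, 0], [1, -0.0016, 0.0002, -0.0014, 0], [1, -0.0016, 0.0002, -0.0014, 0], [1, -0.0015, 0.0002, -0.0014, 0], [1, -0.0015, 0.0002, -0.0015, 0],
```

>>> servo_tool(steps=[[1, -0.0019, 0.0002, -0.0008, 0], [1, -0.0018, 0.0002, -0.0012, 0], [1, -0.0017, 0.0002, -0.0012, 0], [1, -0.0017, 0.0002, -0.0012, 0], [1, -0.0017, 0.0002, -0.0013, 0], [1, -0.0016, 0.0002, -0.0013, 0], [1, -0.0016, 0.0002, -0.0014, 0], [1, -0.0016, 0.0002, -0.0014, 0], [1, -0.0015, 0.0002, -0.0014, 0]])

```text
clock: 34.47
position: [463.3, -56.3, 167.7]
ee_rot: [0.002, -0.666, 0.746, 0.006]
ft_force: [-9.2, -3.4, 1.7]
finger_gap: 14.9
```

```bash
python3 knee.py 2.56 10 85.2;python3 - <<'E'
from h import *
snap("scene","pics/s19.png"); crop("pics/s19.png",270,60,470,260,3,"pics/s19c.png")
E
```

```text
beta 2.3714 r 86.06 y -223.11 F [-9.2 -3.4  1.7] Frad 7.5 Ftan(+fwd) 4.9 34.4667 gap 14.9
[1, -0.0005, 0.0001, -0.0018, 0], [1, -0.0011, 0.0001, -0.0012, 0], [1, -0.0011, 0.0001, -0.0012, 0], [1, -0.0010, 0.0001, -0.0012, 0], [1, -0.0010, 0.0001, -0.0012, 0], [1, -0.0010, 0.0001, -0.0013, 0], [1, -0.0010, 0.0001, -0.0013, 0], [1, -0.0009, 0.0001, -0.0013, 0], [1, -0.0009, 0.0001, -0.0013, 0], [1, -0.0009, 0.0001, -0.0013, 0],
```

View pics/s19c.png

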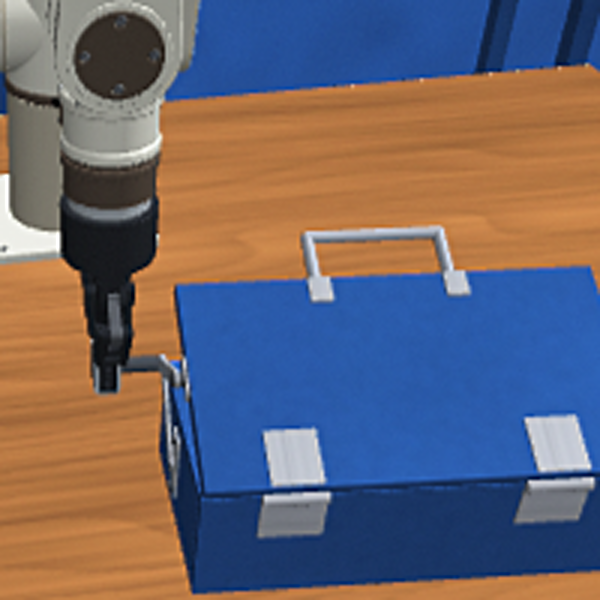

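```bash
python3 knee.py 2.6 12 86.5
```

```text
beta 2.3789 r 86.08 y -223.09 F [-9.5 -3.9 -0.6] Frad 6.1 Ftan(+fwd) 6.6 34.5167 gap 15.0
[1, -0.0014, 0.0002, -0.0009, 0], [1, -0.0011, 0.0001, -0.0012, 0], [1, -0.0010, 0.0001, -0.0012, 0], [1, -0.0010, 0.0001, -0.0012, 0], [1, -0.0010, 0.0001, -0.0012, 0], [1, -0.0010, 0.0001, -0.0013, 0], [1, -0.0009, 0.0001, -0.0013, 0], [1, -0.0009, 0.0001, -0.0013, 0], [1, -0.0009, 0.0001, -0.0013, 0], [1, -0.0009, 0.0001, -0.0013, 0], [1, -0.0009, 0.0001, -0.0013, 0], [1, -0.0008, 0.0001, -0.0014, 0],
```

>>> servo_tool(steps=[[1, -0.0014, 0.0002, -0.0009, 0], [1, -0.0011, 0.0001, -0.0012, 0], [1, -0.001, 0.0001, -0.0012, 0], [1, -0.001, 0.0001, -0.0012, 0], [1, -0.001, 0.0001, -0.0012, 0], [1, -0.001, 0.0001, -0.0013, 0], [1, -0.0009, 0.0001, -0.0013, 0], [1, -0.0009, 0.0001, -0.0013, 0], [1, -0.0009, 0.0001, -0.0013, 0]])

```text
clock: 35.27
position: [454.1, -55.2, 156.4]
ee_rot: [0.002, -0.666, 0.746, 0.006]
ft_force: [-7.7, -4.1, 0.2]
finger_gap: 15.1
```

```bash
python3 knee.py 2.7 10 86.5;python3 - <<'E'
from h import *
snap("scene","pics/s20.png"); crop("pics/s20.png",290,130,490,260,4,"pics/s20c.png")
E
```

```text
beta 2.5411 r 86.01 y -223.04 F [-7.7 -4.1  0.2] Frad 6.1 Ftan(+fwd) 3.9 35.2667 gap 15.1
[1, -0.0012, 0.0001, -0.0009, 0], [1, -0.0007, 0.0001, -0.0012, 0], [1, -0.0007, 0.0001, -0.0012, 0], [1, -0.0007, 0.0001, -0.0012, 0], [1, -0.0007, 0.0001, -0.0012, 0], [1, -0.0007, 0.0001, -0.0012, 0], [1, -0.0007, 0.0001, -0.0012, 0], [1, -0.0006, 0.0001, -0.0012, 0], [1, -0.0006, 0.0001, -0.0012, 0], [1, -0.0006, 0.0001, -0.0012, 0],
```

View pics/s20c.png

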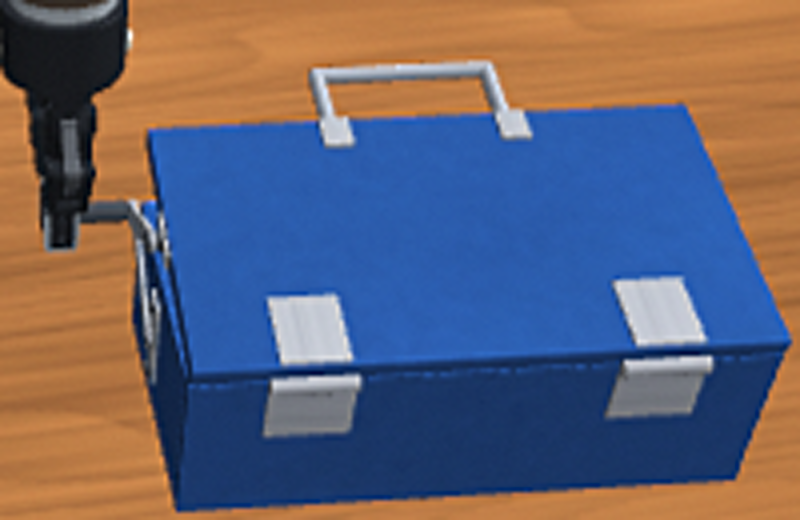

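>>> servo_tool(steps=[[1, -0.0009, 0.0001, -0.001, 0], [1, -0.0007, 0.0001, -0.0012, 0], [1, -0.0007, 0.0001, -0.0012, 0], [1, -0.0007, 0.0001, -0.0012, 0], [1, -0.0007, 0.0001, -0.0012, 0], [1, -0.0007, 0.0001, -0.0012, 0], [1, -0.0007, 0.0001, -0.0012, 0]])

```text
clock: 35.9
position: [449.4, -54.5, 148.3]
ee_rot: [0.002, -0.666, 0.746, 0.006]
ft_force: [-7.1, -4.4, -1.3]
finger_gap: 15.1
```

```bash
python3 knee.py 2.8 12 86.5;python3 - <<'E'
from h import *
snap("scene","pics/s21.png"); crop("pics/s21.png",290,130,490,260,4,"pics/s21c.png")
E
```

```text
beta 2.6509 r 85.94 y -222.91 F [-7.1 -4.4 -1.3] Frad 5.2 Ftan(+fwd) 4.2 35.9 gap 15.1
[1, -0.0010, 0.0001, -0.0007, 0], [1, -0.0005, 0.0001, -0.0010, 0], [1, -0.0005, 0.0001, -0.0010, 0], [1, -0.0005, 0.0001, -0.0010, 0], [1, -0.0004, 0.0001, -0.0010, 0], [1, -0.0004, 0.0000, -0.0010, 0], [1, -0.0004, 0.0000, -0.0010, 0], [1, -0.0004, 0.0000, -0.0010, 0], [1, -0.0004, 0.0000, -0.0010, 0], [1, -0.0004, 0.0000, -0.0010, 0], [1, -0.0004, 0.0000, -0.0010, 0], [1, -0.0004, 0.0000, -0.0010, 0],
```

View pics/s21c.png

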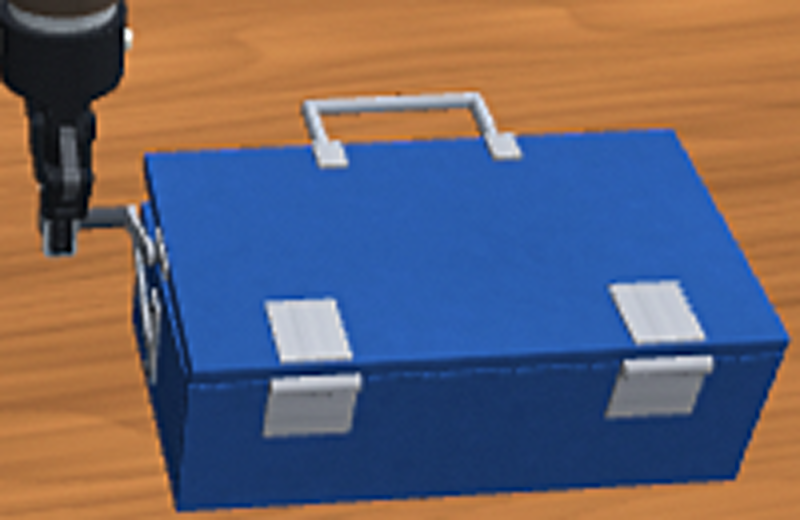

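>>> servo_tool(steps=[[1, -0.0005, 0.0001, -0.001, 0], [1, -0.0005, 0.0001, -0.001, 0], [1, -0.0005, 0.0001, -0.001, 0], [1, -0.0005, 0.0001, -0.001, 0], [1, -0.0005, 0.0001, -0.001, 0], [1, -0.0004, 0, -0.001, 0]])

```text
clock: 36.45
position: [446.1, -54.1, 142.2]
ee_rot: [0.002, -0.666, 0.746, 0.006]
ft_force: [-9.3, -4.2, 3.7]
finger_gap: 14.9
```

```bash
python3 knee.py ;python3 - <<'E'
from h import *
snap("scene","pics/s22.png"); crop("pics/s22.png",290,130,490,260,4,"pics/s22c.png")
E
```

```text
beta 2.7312 r 86.25 y -222.83 F [-9.3 -4.2  3.7] Frad 9.5 Ftan(+fwd) 0.1 36.45 gap 14.9
```

View pics/s22c.png

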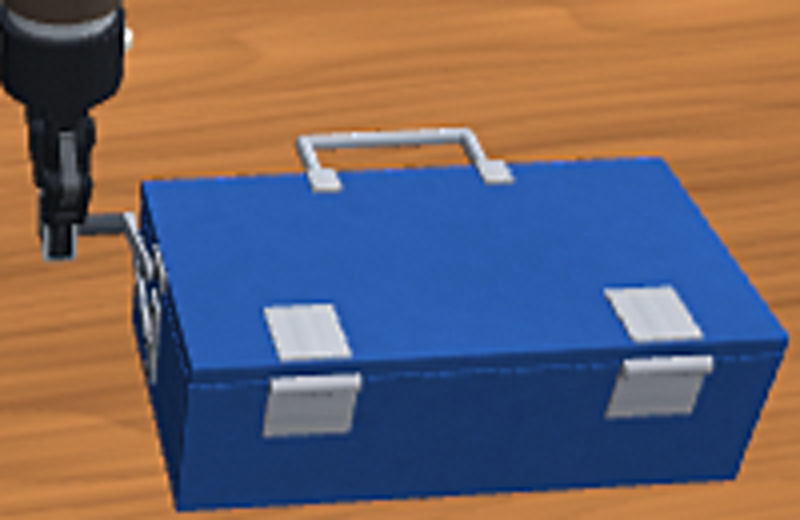

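>>> servo_tool(steps=[[1, -0.0002, 0, -0.0005, 0], [1, -0.0002, 0, -0.0005, 0]])

```text
clock: 36.67
position: [446.2, -54.2, 142.0]
ee_rot: [0.002, -0.666, 0.746, 0.005]
ft_force: [-10.2, -3.8, 6.7]
finger_gap: 15.1
```

```bash
python3 knee.py ;python3 - <<'E'
from h import *
snap("scene","pics/s23.png")
a=cv2.imread("pics/scene0.png").astype(float)
for f in("s21","s22","s23"):
    b=cv2.imread(f"pics/{f}.png").astype(float)
    d=np.abs(a-b)[155:260,345:490].mean();print(f,d)
    g=lambda i:cv2.cvtColor(i[155:215,350:440].astype(np.uint8),cv2.COLOR_BGR2GRAY).astype(np.float32)
    print(cv2.phaseCorrelate(g(a),g(b)))
E
```

```text
beta 2.7327 r 86.11 y -222.92 F [-10.2  -3.8   6.7] Frad 11.6 Ftan(+fwd) -2.2 36.6667 gap 15.1
s21 9.508045977011495
((1.6343049289869143, -7.104621394476723), 0.6122463547741925)
s22 0.8759934318555008
((-0.0008995981168880007, -0.029407688536345233), 0.9888220521255776)
s23 0.9036015325670498
((-0.010837149736353524, 0.00023829610994852146), 0.988587810728285)
```

>>> servo_tool(steps=[[1, 0.0004, 0, 0, 0], [0.6, 0, 0, 0, 0], [0.2, 0, 0, 0, 0], [0, 0, 0, 0, 0], [-0.2, 0, 0, 0, 0], [-0.2, 0, 0, 0.005, 0], [-0.2, 0, 0, 0.015, 0], [-0.2, 0, 0, 0.025, 0], [-0.2, 0, 0, 0.03, 0], [-0.2, 0, 0, 0.03, 0], [-0.2, -0.01, -0.01, 0.03, 0], [-0.2, -0.02, -0.02, 0.02, 0], [-0.2, -0.02, -0.02, 0, 0], [-0.2, 0, 0, 0, 0], [-0.2, 0, 0, 0, 0]])

```text
clock: 37.97
position: [399.9, -104.5, 298.9]
ee_rot: [0.006, -0.665, 0.746, 0.002]
ft_force: [0.1, -0.8, -0.0]
finger_gap: 51.5
```

```bash
python3 st.py; python3 - <<'E'
from h import *
snap("scene","pics/s24.png");snap("top","pics/t24.png")
a=cv2.imread("pics/scene0.png").astype(float);b=cv2.imread("pics/s24.png").astype(float)
print(np.abs(a-b)[155:260,345:490].mean(), np.abs(a-b)[155:260,298:345].mean(), "mug/bowl",np.abs(a-b)[180:280,218:272].mean())
crop("pics/s24.png",90,120,490,300,2,"pics/s24c.png")
E
```

```text
{'clock': np.float64(37.9667), 'position': array([ 399.8908, -104.5373,  298.9385]), 'ee_rot': array([ 0.0062, -0.6655,  0.7464,  0.0021]), 'finger_gap': np.float64(51.5067), 'q': array([-0.2627,  0.0694, -0.2136,  1.2847,  0.0126, -1.7191]), 'ft_force': array([ 0.1057, -0.7529, -0.0143])}
z axis [ 0.006  0.011 -1.   ] phi -1.6852 yaxis [-0.993  0.114 -0.005]
0.8166392993979201 0.8104694360013509 mug/bowl 0.7136419753086419
```

View pics/s24c.png

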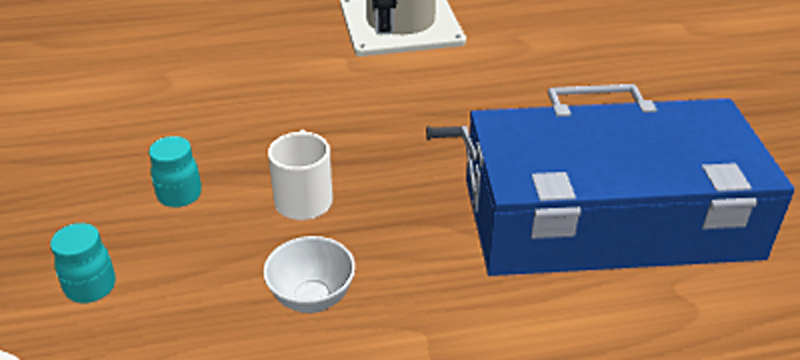

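View pics/t24.png

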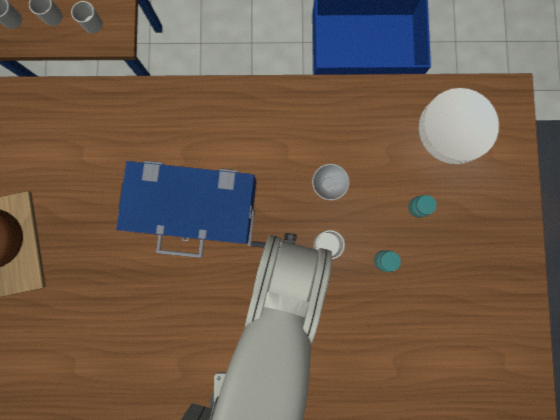

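Chest shut, stay folded, nothing else moved, and the arm is clear.

```bash
python3 - <<'E'
from cell import workorder
print(workorder.job_done())
E
```

```text
the job is handed in; nothing more can be done
None
```

The jar is in the chest with the lid shut and the stay folded, and I handed the job in at about 38 s of the 72 s allowed. No verdict is reported.

- **Lid up:** I raised it by the pull bar until the stay came straight, with about 10 N of extra load against the strain limit of some 22 N at the bar. I then eased it down until the knee dropped past straight, and a picture after letting go showed the lid standing by itself.
- **Jar:** I took the clear glass jar with the metal cap and paper label and left the two turquoise ones alone. It touched the chest floor at about 10 N on the wrist. After I let go and backed off, it stood upright to the right of the tin.
- **Lid down:** I gripped the knee pin by its end button, because the lid left no room for the gripper's body further in. I brought it over centre and held it all the way down. Readings taken between moves stayed within about 13 N.

**Last checks:** the final scene picture matches the first one over the chest, the stay, the mug and the bowl. The force on the wrist read about zero with the arm clear. The tin looked untouched while the lid was open; I could not see inside once it was shut.

**What went wrong:**
- An early turn ran the last joint to its limit, so the arm swung in near its base and tilted the tool. I corrected this before touching anything, at a cost of about 6 s.
- The wrist camera and the fixed cameras disagreed by about 3 to 5 mm in x. I went by the wrist camera and the contact forces.

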